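# Load and start the sandwich press on the breakfast table

## Task

Get the sandwich press going for breakfast: first clear its lower plate by putting the wooden scraper in the cutlery tray, and lay every slice of bread from the board flat on the lower plate, inside its rim and none on top of another. Then close the lid fully, next turn both latches until their arms point straight in over the lid, and last lower the small lever on the lid until it lies flat. Leave the other breakfast things standing where they are.

Things in the scene. Friction and masses are not known exactly. Their poses are not given: they have to be found in the camera images.
- press: fixed steel sandwich press, lid open. Origin: at table height, below the centre of the lower plate; -x is its front, z up. Lower plate flat, 190 (x) by 250 mm (y), surface 50 mm above origin, in a rim 7 mm high, 12 mm thick. Two hinge blocks at the back, 86 mm high. The shut lid leaves 21 mm above the plate: slices cannot lie on one another or on the rim. Mount does not move
- lid (a joint): lid angle, rad: 0 = shut and level, 1.6 to 1.74 = open, standing up at the back, leaning slightly away (starts so; stop at 1.8). Stiff hinge (1.0 N m friction): stays at any angle, needs 3 to 6 N at the free edge. The lid is 270 mm wide, 28 mm thick (14 mm either side of the hinge axis) and reaches 220 mm from the hinge, 237 mm with its grip strip
- lid_hinge (a point): middle of the lid's hinge axis, at the back of the press, 118 mm behind the press origin and 85 mm above the table; the axis is the press's y; fixed
- lid_edge (a point): middle of the outer (top) face of the black grip strip on the free edge of the lid, 228 mm from the hinge; the strip is 100 mm wide, 18 mm deep, 22 mm thick; orientation is the lid's
- lever (a joint): angle of the small pivot lever on the lid's top, relative to the lid, rad: 0 = fully lowered, lying flat along the lid and pointing to the lid's free edge; about 0.9 to 1.25 = raised (starts so, stop at 1.3). Friction: about 1 N at the tip; stays where left
- lever_pivot (a point): lever's pivot axis (parallel to the lid's hinge), on the lid 50 mm from the hinge axis, 60 mm to the right (-y), 34 mm above the lid's mid-plane; rides with the lid
- lever_tip (a point): middle of the upper face of the black pad at the lever's end, 78 mm along the lever from its pivot and 6.5 mm above the lever's mid-line; pad 30 mm long, 26 mm wide, 13 mm thick; rides with the lever
- tray: fixed open dark wooden cutlery tray left of the press, outside 220 (own x) x 130 (y) x 30 mm high, walls and floor 5 mm; origin: centre of its underside
- scraper: wooden scraper lying on the press's lower plate at the start, blade roughly to the back (+x); 150 mm long along its own x: handle 20 mm wide and 16 mm high from x = -75 to +25 mm, flat blade 42 mm wide and 6 mm thick from +20 to +75 mm; 50 g; origin: underside, middle of its length
- left_latch (a joint): angle of the left turning latch, rad: 0 = clear of the lid, arm pointing inwards to the press's right (-y) along its front edge (starts within 0.35 of that); 1.571 (stop) = secured, arm pointing to the press's +x, in over the lid; turns anticlockwise seen from above, light friction (about 1 N at the peg), stays where left
- left_pivot (a point): pivot (vertical axis) of the left latch on a post at the press's front left (+y) corner, at the underside of the arm, 103 mm above the table (lid's top when shut: 99 mm); fixed
- left_peg (a point): top of the upright round black peg on the left latch's arm, 50 mm from the pivot axis; peg 13 mm thick, standing 32 mm above the 12 mm thick arm, top 147 mm above the table; turns with the latch
- right_latch (a joint): angle of the right turning latch, rad: 0 = clear of the lid, arm pointing inwards to the press's left (+y) along its front edge (starts within 0.35 of that); 1.571 (stop) = secured, arm pointing to the press's +x, in over the lid; turns clockwise seen from above, light friction (about 1 N at the peg), stays where left
- right_pivot (a point): pivot (vertical axis) of the right latch on a post at the press's front right (-y) corner, at the underside of the arm, 103 mm above the table (lid's top when shut: 99 mm); fixed
- right_peg (a point): top of the upright round black peg on the right latch's arm, 50 mm from the pivot axis; peg 13 mm thick, standing 32 mm above the 12 mm thick arm, top 147 mm above the table; turns with the latch
- slice1: slice of baguette, 75 (own x) x 52 (own y) x 18 mm (z), about 35 g; at the start flat on the fixed wooden bread board (270 x 250 x 15 mm) right of the press; origin: centre of its underside, z up. Two to four slices are present, absent ones read None from the start
- slice2: slice of baguette, 75 (own x) x 52 (own y) x 18 mm (z), about 35 g; at the start flat on the fixed wooden bread board (270 x 250 x 15 mm) right of the press; origin: centre of its underside, z up. Two to four slices are present, absent ones read None from the start
- slice3: slice of baguette, 75 (own x) x 52 (own y) x 18 mm (z), about 35 g; at the start flat on the fixed wooden bread board (270 x 250 x 15 mm) right of the press; origin: centre of its underside, z up. Two to four slices are present, absent ones read None from the start
- slice4: slice of baguette, 75 (own x) x 52 (own y) x 18 mm (z), about 35 g; at the start flat on the fixed wooden bread board (270 x 250 x 15 mm) right of the press; origin: centre of its underside, z up. Two to four slices are present, absent ones read None from the start
- mug: white mug, 80 mm across, 95 mm high; a bystander, loose, not to be moved; origin: centre of its underside
- jam: jam jar with red cap, 68 mm across, 85 mm high; a bystander, loose, not to be moved; origin: centre of its underside
- eggcup: small blue cup, 48 mm across, 55 mm high; a bystander, loose, not to be moved; origin: centre of its underside
- honey: amber honey jar, 60 mm across, 100 mm high; a bystander, loose, not to be moved; origin: centre of its underside
- shaker: steel salt shaker, 40 mm across, 76 mm high; a bystander, loose, not to be moved; origin: centre of its underside
There are look-alikes about, which are no part of the job. There is more than one size of the scraper; the one meant has the size given above.

How it is judged (in metres and radians):
On the way, in this order (a step that is already met when the one before it is completed fails the run):
1. the scraper lies in the tray and all slices lie flat on the lower plate inside the rim, the lid still open (x of slice1 in the frame of press between -0.066 and 0.066 m and y of slice1 in the frame of press between -0.108 and 0.108 m and z of slice1 in the frame of press between 0.044 and 0.056 m and angle between each of slice1, slice2, slice3, slice4's own z axis and vertical below 0.15 rad and linear speed of each of slice1, slice2, slice3, slice4 below 0.03 m/s and x of slice2 in the frame of press between -0.066 and 0.066 m and y of slice2 in the frame of press between -0.108 and 0.108 m and z of slice2 in the frame of press between 0.044 and 0.056 m and x of slice3 in the frame of press between -0.066 and 0.066 m and y of slice3 in the frame of press between -0.108 and 0.108 m and z of slice3 in the frame of press between 0.044 and 0.056 m and x of slice4 in the frame of press between -0.066 and 0.066 m and y of slice4 in the frame of press between -0.108 and 0.108 m and z of slice4 in the frame of press between 0.044 and 0.056 m and x of scraper in the frame of tray between -0.09 and 0.09 m and y of scraper in the frame of tray between -0.055 and 0.055 m and z of scraper in the frame of tray below 0.022 m and angle between scraper's own z axis and vertical below 0.3 rad and value of joint lid above 1 rad), for 0.2 s.
2. the lid is fully closed over the slices (within 0.05 rad) (value of joint lid below 0.05 rad), for 0.2 s.
3. with the lid closed, both latches are turned in over the lid (beyond 1.4 rad) (value of joint lid below 0.05 rad and value of joint each of left_latch, right_latch above 1.4 rad), for 0.2 s.
4. with lid and latches secured, the lever is lowered flat (within 0.12 rad) (all of step 3 and value of joint lever below 0.12 rad), for 0.2 s.
At the end, for the whole second after the job is handed in: Every slice lies flat (within 0.15 rad, underside within 6 mm of the plate) on the lower plate inside its rim, at rest; the scraper lies in the tray; lid shut within 0.05 rad, both latches beyond 1.4 rad, lever within 0.12 rad of flat (all of step 4 and x of slice1 in the frame of press between -0.066 and 0.066 m and y of slice1 in the frame of press between -0.108 and 0.108 m and z of slice1 in the frame of press between 0.044 and 0.056 m and angle between each of slice1, slice2, slice3, slice4's own z axis and vertical below 0.15 rad and linear speed of each of slice1, slice2, slice3, slice4 below 0.03 m/s and x of slice2 in the frame of press between -0.066 and 0.066 m and y of slice2 in the frame of press between -0.108 and 0.108 m and z of slice2 in the frame of press between 0.044 and 0.056 m and x of slice3 in the frame of press between -0.066 and 0.066 m and y of slice3 in the frame of press between -0.108 and 0.108 m and z of slice3 in the frame of press between 0.044 and 0.056 m and x of slice4 in the frame of press between -0.066 and 0.066 m and y of slice4 in the frame of press between -0.108 and 0.108 m and z of slice4 in the frame of press between 0.044 and 0.056 m and x of scraper in the frame of tray between -0.09 and 0.09 m and y of scraper in the frame of tray between -0.055 and 0.055 m and z of scraper in the frame of tray below 0.022 m and angle between scraper's own z axis and vertical below 0.3 rad); the robot touches nothing.
It fails at once if a bystander (mug, jars, small cup, shaker) is moved more than 30 mm or tipped (distance of any of mug, jam, eggcup, honey, shaker from where it was at the start of the episode above 0.03 m or angle between any of mug, jam, eggcup, honey, shaker's own z axis and vertical above 0.5 rad).
Of slice1, slice2, slice3, slice4 only 2 to 4 are there at a start; the rules pass over those that are not, and their reading is None.
At some moment in a run one of slice1, slice2, slice3, slice4, scraper may be knocked a few centimetres aside while the robot is not near it.
It also fails if it takes over 210 s, if anything falls off the work surface, if the arm or the gripper's body presses on something with over 40 N, if the wrist force passes 120 N, or if a joint passes its speed limit or range.

## Robot

A 6-joint arm with a two-finger parallel gripper is mounted at the origin on the work surface. World frame = base frame: x ahead of the robot, y to its left, z up, the work surface at z = 0. Lengths are in m, angles in degrees, forces in N, time in s.
With the tool pointing down it reaches from about 0.4 to 0.825 m from the base axis. Payload 7 kg.
Tool frame: the origin (TCP) lies on the centre line of the jaws, within the pads' length; the fingertips stand 22 mm ahead of it and the grasp point (between the pads) lies 3 mm ahead of it (ctrl.finger_overhang is the distance from the TCP to the fingertips, in m); z points along the fingers, y is the line along which they close (so a half turn about z gives the same grasp; the last joint's range is limited). The gripper opens to 88 mm and grips with 3 to 60 N. Pads are 19 mm wide; open, the fingers measure 130 mm over their backs; the gripper's body (78 mm by 193 mm) begins 47 mm behind the grasp point.
Start: joints at [92.252, 20.546, 0.682, 0, -70.136, -16.507], TCP at [0.166, 0.654, 0.249] pointing down, gripper open.
Joint ranges: [-176.03, 176.03], [-82.01, 121.73], [-58.28, 71.71], [-173.87, 95.51], [-174.79, -0.11], [-173.66, 173.66]. Speed limits (degrees/s): [136.94, 136.94, 172.46, 180, 180, 180].

## Interface

Orientations are given as [roll, pitch, yaw] about the fixed x, y, z axes, in that order (R = Rz(yaw) Ry(pitch) Rx(roll)).
In Python, from plant import ctrl gives the robot as it stands. The module is installed in compiled form; this text tells all that it offers.
- The arm moves only by the shell command python3 -m creep 'ROWS'. ROWS is JSON, a list of rows, each an object with "grip": the closure, from 0 (fully open) to 1 (shut); "delta_pos": the shift along the tool's x, y, z scaled (see below), a list of three; "rotation": the turn, a rotation vector about the tool's x, y, z scaled (see below), a list of three. A call has 1 to 5 rows; each row is the pose to reach, as a shift and turn from the pose commanded when the call began, along the tool's axes at that moment; what a row does not reach only later rows make up. The controller multiplies each number of a shift by 10 cm and each number of a turn by pi/2 rad. A row lasts 1/10 s, in which the tool goes at most 50 mm and 8.59 degrees, less where a joint would pass 70% of its speed; a pose out of reach is approached as far as the arm can. A call with a number of a shift or a turn outside -1 to 1 is refused whole. A call with a gripper value outside its range is refused whole. The fingers move at their own pace and stop on an object; the grip force is fixed at half the most. Time passes only in rows, so rows that repeat a pose let the fingers close. It gives the time, the measured TCP pose, the force, the opening and the grip force at its end, in the units of the state.
- ctrl.get_obs(): the state, without advancing time (a new reading comes with each control period).
- ctrl.snapshot(name): name is "scene" or "side" or "wrist"; returns a dict with "color" (420x560x3 uint8, red, green, blue), "intrinsics" (3x3 intrinsics, pixels), "distortion" ([k1, k2, p1, p2, k3] as OpenCV has them; the pictures are not rectified), "R" (3x3) and "t" (3): a world point X has camera coordinates R X + t. Camera axes: x right, y down, z forward; pixel columns grow to the right and rows downward; lengths in m; the calibration is good to about 2 mm. A picture is of the moment at which its call begins. There is no depth.
- ctrl.close_job(): hands the job in; it is judged then, once.
The state is a dict: "clock": time; "joint_pos": joint angles; "qvel": joint speeds; "tau": joint torques, N m; "tool_pos": TCP position; "orientation": TCP orientation; "force": force on the tool from outside, world axes, zero at the start; "moment": the same for the moment, N m; "opening": finger opening in m; "gripper_force": force on a finger pad.
Only numpy, scipy, OpenCV 4.12 (cv2) and the standard library are available. Lean on these libraries where they do the work, as an engineer would, in place of code of your own. Each camera call takes 0.05 s, during which the arm holds its last target. There are 200 camera calls.

## Working session

There is one attempt and no reset: what is moved stays moved. The work goes in short steps, Python scripts to look and compute and a shell command to move; the robot and the scene stay as the last step left them, time stands still between calls to the robot, and variables do not carry over. Pictures are saved under pics/ and viewed, at most 14 in all, crops included, and the job is handed in when it is done.

```bash
mkdir -p pics; ls; python3 - <<'E'
from plant import ctrl
import cv2
for n in("scene","side"):
    s=ctrl.snapshot(n); cv2.imwrite(f"pics/{n}0.png",s["color"][:,:,::-1]); print(n,s["intrinsics"],s["distortion"],s["R"],s["t"])
print(ctrl.get_obs(),ctrl.finger_overhang)
E
```

```text
pics
scene [[460.91710814   0.         272.46258199]
 [  0.         460.91710814 205.41014704]
 [  0.           0.           1.        ]] [-0.1112929  0.         0.         0.         0.       ] [[ 0.21012935  0.97762746  0.00949719]
 [ 0.76503197 -0.15837052 -0.6242154 ]
 [-0.60874604  0.13843163 -0.78119456]] [-0.11425368 -0.27690676  1.52824391]
side [[458.10873006   0.         286.29683056]
 [  0.         458.10873006 210.16287348]
 [  0.           0.           1.        ]] [-0.13102735  0.          0.          0.          0.        ] [[ 0.95198844 -0.30611741 -0.00318397]
 [-0.20394981 -0.62643448 -0.75231929]
 [ 0.22830349  0.71684864 -0.65879097]] [-0.4459935   0.17741311  1.39542327]
{'clock': 0.1, 'joint_pos': array([ 9.22518326e+01,  2.05855519e+01,  6.39757624e-01, -1.76422790e-02,
       -7.01353458e+01, -1.65089408e+01]), 'qvel': array([-0.01703629, -0.14798731,  0.08872514,  0.04358122,  0.06135125,
        0.03264194]), 'tau': array([-7.21277502e-04, -5.84165990e+01,  2.93749666e+01,  7.01529086e+00,
        1.01808840e-02, -4.46981801e-05]), 'tool_pos': array([0.16613521, 0.65382553, 0.24774231]), 'orientation': array([ 1.79917491e+02, -7.15705516e-03, -1.42631096e+01]), 'force': array([-0.50571368,  1.08493809, -0.56080676]), 'moment': array([ 0.00919567,  0.01130575, -0.03661635]), 'gripper_force': 0.0, 'opening': 0.08739480195639338} 0.022
```

View pics/scene0.png

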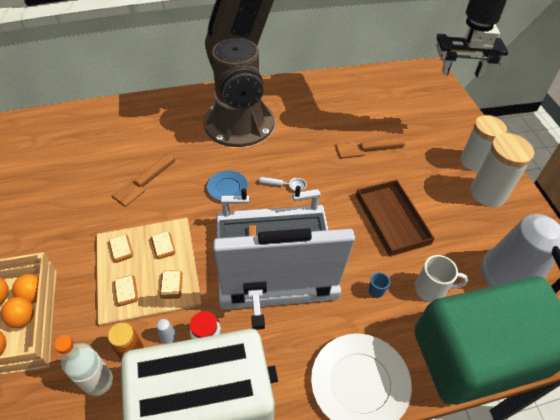

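View pics/side0.png

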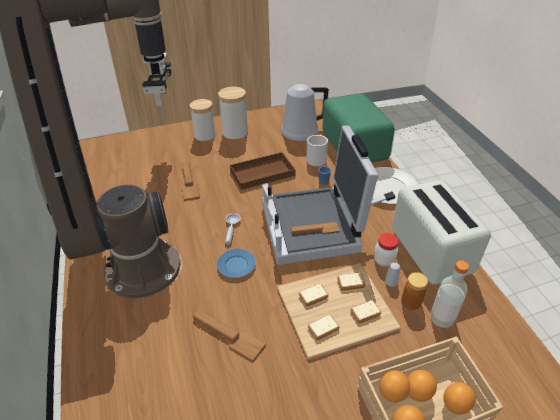

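Scraper candidates: scene (150,180) / side (228,333) lies on the table at the right. Scene (370,147) / side (188,182) lies on the table at the left. Scene (253,232) / side (315,229) lies on the lower plate. By the description it is the one on the plate. The slices are at scene (120,247), (163,244), (125,290) and (171,284), so there are four. Next I take close crops.

```bash
python3 - <<'E'
import cv2
a=cv2.imread("pics/side0.png");b=cv2.imread("pics/scene0.png")
def crop(im,x,y,w,h,f,n):
    c=cv2.resize(im[y:y+h,x:x+w],None,fx=f,fy=f,interpolation=cv2.INTER_CUBIC)
    for i in range(x+(-x)%20,x+w,20): cv2.putText(c,str(i),(int((i-x)*f),10),0,.35,(0,0,255)); cv2.line(c,(int((i-x)*f),12),(int((i-x)*f),18),(0,0,255))
    for i in range(y+(-y)%20,y+h,20): cv2.putText(c,str(i),(0,int((i-y)*f)+4),0,.35,(0,0,255)); cv2.line(c,(24,int((i-y)*f)),(30,int((i-y)*f)),(0,0,255))
    cv2.imwrite(n,c)
crop(a,225,125,180,140,4.3,"pics/c1.png"); crop(b,90,180,265,150,3,"pics/c2.png")
E
```

```text
(no output)
```

View pics/c1.png

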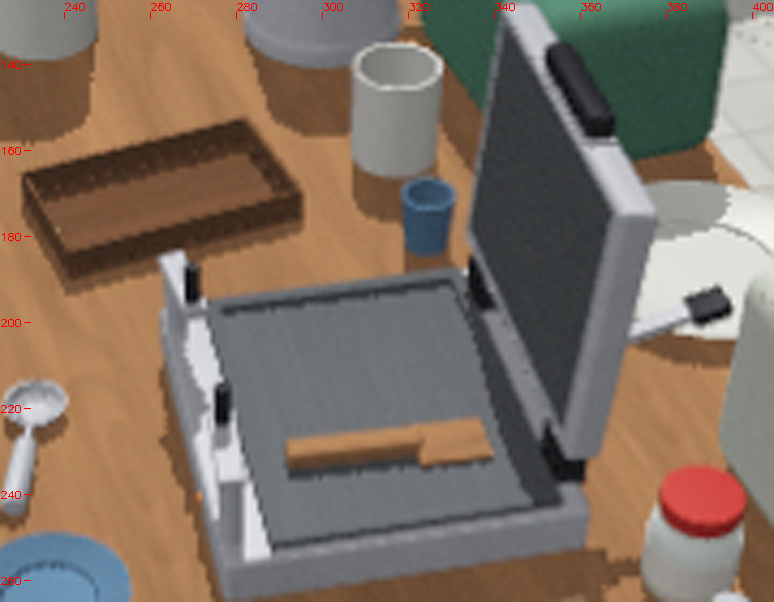

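View pics/c2.png

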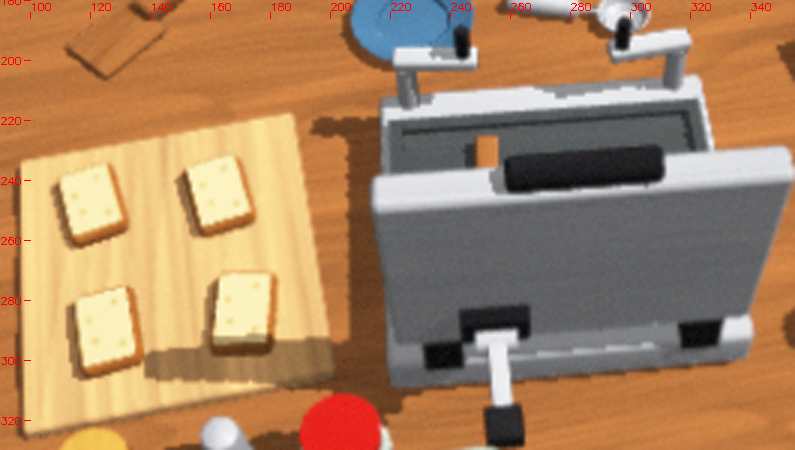

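The crops confirm that the scraper on the plate has its handle to the front at side (292,229) and its blade to the back at (339,230). There are four slices on the board, and the latch pegs are at scene (244,189) and (298,186). Next I fit poses.

```bash
cat > h.py <<'E'
import numpy as np, cv2, sys
from scipy.optimize import least_squares
from scipy.spatial.transform import Rotation as Ro
A=np.array
K={"scene":(A([[460.917,0,272.4626],[0,460.917,205.4101],[0,0,1]]),A([-.1112929,0,0,0,0]),A([[0.21012935,0.97762746,0.00949719],[0.76503197,-0.15837052,-0.6242154],[-0.60874604,0.13843163,-0.78119456]]),A([-0.11425368,-0.27690676,1.52824391])),
"side":(A([[458.1087,0,286.2968],[0,458.1087,210.1629],[0,0,1]]),A([-.13102735,0,0,0,0]),A([[0.95198844,-0.30611741,-0.00318397],[-0.20394981,-0.62643448,-0.75231929],[0.22830349,0.71684864,-0.65879097]]),A([-0.4459935,0.17741311,1.39542327]))}
def proj(c,X):
    k,d,R,t=K[c] if isinstance(c,str) else c
    return cv2.projectPoints(np.atleast_2d(A(X,float)),cv2.Rodrigues(R)[0],t,k,d)[0][:,0]
def ray(c,p,z):
    k,d,R,t=K[c] if isinstance(c,str) else c
    u=cv2.undistortPoints(np.atleast_2d(A(p,float))[:,None],k,d)[:,0]
    D=np.c_[u,np.ones(len(u))]@R; o=-R.T@t
    return o+D*((z-o[2])/D[:,2])[:,None]
def W(pose,P):  # pose x,y,yaw ; local P
    P=np.atleast_2d(A(P,float)); c,s=np.cos(pose[2]),np.sin(pose[2])
    return np.c_[pose[0]+c*P[:,0]-s*P[:,1],pose[1]+s*P[:,0]+c*P[:,1],P[:,2]]
def fit(obs,x0,f=None):  # obs: list (cam,pixel,local)
    f=f or (lambda x,o:W(x,o[2]))
    r=lambda x:np.concatenate([(proj(o[0],f(x,o))[0]-o[1]) for o in obs])
    s=least_squares(r,x0,loss="soft_l1"); return s.x,r(s.x).reshape(-1,2)
def plan(pos,yaw,roll=180,pitch=0):
    from plant import ctrl
    o=ctrl.get_obs(); R=Ro.from_euler("xyz",o["orientation"],degrees=True); T=Ro.from_euler("xyz",[roll,pitch,yaw],degrees=True)
    d=R.inv().apply(A(pos)-o["tool_pos"])*10; v=(R.inv()*T).as_rotvec()/(np.pi/2)
    print("at",o["tool_pos"].round(4),o["orientation"].round(1),"open",round(o["opening"],4),"F",o["force"].round(1),"t",round(o["clock"],1))
    print("shift",d.round(3),"rot",v.round(3))
E
python3 - <<'E'
from h import *
np.set_printoptions(suppress=True,precision=4)
S=lambda x,y:A([225+x/4.3,125+y/4.3]); C=lambda x,y:A([90+x/3,180+y/3])
z=.057
obs=[("side",S(272,548),(-.095,-.125,z)),("side",S(560,500),(.095,-.125,z)),("side",S(213,308),(-.095,.125,z)),("side",S(458,282),(.095,.125,z)),
("side",S(225,600),(-.107,-.137,0)),("side",S(587,512),(.107,-.137,z)),("scene",C(390,120),(-.095,-.125,z)),("scene",C(690,98),(-.095,.125,z)),("scene",C(382,100),(-.107,-.137,z)),("scene",C(700,78),(-.107,.137,z)),("scene",C(752,320),(.107,.137,z)),("scene",C(750,350),(.107,.137,0.03)),("scene",C(390,365),(.107,-.137,.03))]
p,r=fit(obs,[.6,0,0]); print("press",p,np.degrees(p[2])); print(r)
for n,a,b in(("Rpeg",C(462,16),S(222,385)),("Lpeg",C(623,18),S(191,264))):
    print(n,ray("scene",a,.147),ray("side",b,.147))
q=[S(*v) for v in((287,445),(415,427),(418,425),(488,418),(493,458),(420,466),(290,467))]
print("scraper handle end top",ray("side",[q[0],q[6]],.066),"blade",ray("side",q[3:6],.056))
c=[("side",S(290,443),(-.075,.01,.066)),("side",S(290,467),(-.075,-.01,.066)),("side",S(413,427),(.02,.01,.066)),("side",S(488,418),(.075,.021,.056)),("side",S(493,458),(.075,-.021,.056)),("side",S(421,466),(.02,-.021,.056))]
w,r=fit(c,[p[0],p[1]-.02,p[2]]);print("scraper",w,r)
t=[("side",S(22,178),(-.11,.065,.03)),("side",S(245,122),(.11,.065,.03)),("side",S(302,195),(.11,-.065,.03)),("side",S(68,272),(-.11,-.065,.03))]
# tray
tr,r=fit(t,[.5,.35,0]);print("tray",tr,r)
for n,k in dict(A=[(57,178),(108,164),(127,218),(77,236)],B=[(183,168),(236,154),(255,210),(206,227)],C=[(75,296),(128,285),(136,350),(85,367)],D=[(215,272),(276,270),(271,342),(210,345)]).items():
    L=[(-.0375,-.026,.033),(-.0375,.026,.033),(.0375,.026,.033),(.0375,-.026,.033)]
    x,r=fit([("scene",C(*a),l) for a,l in zip(k,L)],[.6,-.3,0]); print(n,x,np.degrees(x[2]),abs(r).max(), "side px",proj("side",[[*x[:2],.033]]))
E
```

```text
press [ 0.5535 -0.0001 -0.1418] -8.125503144700927
[[ 0.7626 -4.6022]
 [-5.3176 -1.1669]
 [ 1.8357 -0.71  ]
 [-1.0593 -0.6342]
 [ 8.5092 -0.5439]
 [-6.7617 -1.7118]
 [ 3.0479  1.9045]
 [-1.7376  4.4495]
 [ 1.1192  5.1277]
 [-1.1822  7.2873]
 [-6.3517 -2.0847]
 [-6.992  -6.6528]
 [-0.6719 -5.0061]]
Rpeg [[ 0.4065 -0.0452  0.147 ]] [[ 0.4223 -0.0515  0.147 ]]
Lpeg [[0.4359 0.0867 0.147 ]] [[0.4396 0.0845 0.147 ]]
scraper handle end top [[ 0.4732 -0.0415  0.066 ]
 [ 0.4681 -0.0639  0.066 ]] blade [[ 0.6283 -0.0502  0.056 ]
 [ 0.6151 -0.0912  0.056 ]
 [ 0.5614 -0.0824  0.056 ]]
scraper [ 0.5461 -0.0603 -0.139 ] [[-0.8495  0.155 ]
 [ 0.3129 -1.0458]
 [ 0.1779  0.2428]
 [-1.4735  0.2543]
 [ 0.7375 -0.1009]
 [ 0.4209  0.1939]]
tray [0.4825 0.339  0.1157] [[-0.9366  0.5589]
 [-0.0549 -0.1358]
 [ 0.7899  0.6024]
 [ 0.0997 -2.1361]]
A [ 0.4469 -0.381   0.2669] 15.294456191568202 3.0448255322441753 side px [[322.5294 323.462 ]]
B [ 0.4596 -0.2705  0.2276] 13.040424945020895 2.636255906515487 side px [[312.6468 291.2137]]
C [ 0.5726 -0.3714  0.1529] 8.759238050334716 3.6994595500709693 side px [[364.2103 308.5074]]
D [ 0.5788 -0.2609 -0.1349] -7.727657944699365 1.8557018656447895 side px [[350.1312 278.5466]]
```

```bash
python3 - <<'E'
from h import *
np.set_printoptions(suppress=True,precision=4)
S=lambda x,y:A([225+x/4.3,125+y/4.3]); C=lambda x,y:A([90+x/3,180+y/3])
print("inner rim side FR,BR,FL,BL",ray("side",[S(272,548),S(560,500),S(213,308),S(458,282)],.057))
print("outer side FRbottom, BR top",ray("side",[S(225,600)],0),ray("side",[S(587,512)],.057))
print("scene inner FR FL",ray("scene",[C(390,120),C(690,98)],.057),"outer top",ray("scene",[C(382,100),C(700,78)],.057))
print("Rpeg",ray("scene",C(462,28),.147))
for k in ([(57,178),(108,164),(127,218),(77,236)],[(183,168),(236,154),(255,210),(206,227)]):
    q=ray("scene",[C(*a) for a in k],.033); print(q, np.linalg.norm(q-np.roll(q,1,0),axis=1))
k=[(22,160),(293,115),(332,372),(25,435)]
q=ray("scene",[C(*a) for a in k],.015); print(q, np.linalg.norm(q-np.roll(q,1,0),axis=1))
E
```

```text
inner rim side FR,BR,FL,BL [[ 0.4337 -0.1278  0.057 ]
 [ 0.6434 -0.147   0.057 ]
 [ 0.4701  0.1354  0.057 ]
 [ 0.6674  0.1059  0.057 ]]
outer side FRbottom, BR top [[ 0.4027 -0.1146  0.    ]] [[ 0.6567 -0.164   0.057 ]]
scene inner FR FL [[ 0.434  -0.1173  0.057 ]
 [ 0.4638  0.1457  0.057 ]] outer top [[ 0.4108 -0.1211  0.057 ]
 [ 0.4438  0.1606  0.057 ]]
Rpeg [[ 0.4195 -0.0475  0.147 ]]
[[ 0.4198 -0.4119  0.033 ]
 [ 0.4136 -0.3671  0.033 ]
 [ 0.474  -0.352   0.033 ]
 [ 0.4839 -0.3948  0.033 ]] [0.0664 0.0453 0.0622 0.0439]
[[ 0.4312 -0.3018  0.033 ]
 [ 0.4255 -0.2549  0.033 ]
 [ 0.4876 -0.2433  0.033 ]
 [ 0.4965 -0.2857  0.033 ]] [0.0673 0.0473 0.0632 0.0433]
[[ 0.3799 -0.4486  0.015 ]
 [ 0.3786 -0.2023  0.015 ]
 [ 0.6427 -0.1977  0.015 ]
 [ 0.6508 -0.4427  0.015 ]] [0.271  0.2463 0.2641 0.2451]
```

```bash
python3 - <<'E'
from h import *
plan([.26,.40,.25],-8)
print(ray("scene",[(478,165),(490,200)],0), ray("side",[(203,137),(234,135)],0))
print("tray scene",ray("scene",[(357,213),(396,182),(432,234),(390,251)],.03))
E
```

```text
at [0.1661 0.6538 0.2477] [179.9  -0.  -14.3] open 0.0874 F [-0.5  1.1 -0.6] t 0.1
shift [ 1.535  2.229 -0.019] rot [ 0.001 -0.    -0.07 ]
[[0.3416298  0.70626099 0.        ]
 [0.48022741 0.67247948 0.        ]] [[0.31183902 0.68463383 0.        ]
 [0.44261082 0.65718647 0.        ]]
tray scene [[0.46594811 0.25299805 0.03      ]
 [0.38071373 0.40212096 0.03      ]
 [0.57509337 0.42899877 0.03      ]
 [0.60184464 0.29754368 0.03      ]]
```

```bash

python3 -m creep '[{"grip":0,"delta_pos":[0.4,1,0],"rotation":[0,0,-0.07]},{"grip":0,"delta_pos":[0.4,1,0],"rotation":[0,0,-0.07]},{"grip":0,"delta_pos":[0.4,1,0],"rotation":[0,0,-0.07]}]'
python3 -m creep '[{"grip":0,"delta_pos":[0.5,1,0],"rotation":[0,0,0]},{"grip":0,"delta_pos":[0.5,1,0],"rotation":[0,0,0]},{"grip":0,"delta_pos":[0.5,1,0],"rotation":[0,0,0]}]'
python3 -m creep '[{"grip":0,"delta_pos":[0.8,1,0],"rotation":[0,0,0]},{"grip":0,"delta_pos":[0.8,1,0],"rotation":[0,0,0]},{"grip":0,"delta_pos":[0.8,1,0],"rotation":[0,0,0]}]'
python3 -m creep '[{"grip":0,"delta_pos":[0.8,1,0],"rotation":[0,0,0]},{"grip":0,"delta_pos":[0.8,1,0],"rotation":[0,0,0]},{"grip":0,"delta_pos":[0.8,1,0],"rotation":[0,0,0]}]'
python3 -m creep '[{"grip":0,"delta_pos":[0.8,1,0],"rotation":[0,0,0]},{"grip":0,"delta_pos":[0.8,1,0],"rotation":[0,0,0]},{"grip":0,"delta_pos":[0.8,1,0],"rotation":[0,0,0]}]'
python3 - <<'E'
from h import *
plan([.50,-.04,.25],-8)
E
```

```text
clock: 0.4
tool_pos: [0.1807, 0.5426, 0.2483]
orientation: [179.9, 0.0, -8.0]
force: [0.6, 1.5, 2.0]
opening: 0.0875
gripper_force: 0.0
clock: 0.7
tool_pos: [0.2166, 0.4373, 0.2486]
orientation: [180.0, 0.0, -8.0]
force: [0.7, 0.9, 1.3]
opening: 0.0879
gripper_force: 0.0
clock: 1.0
tool_pos: [0.282, 0.3288, 0.2486]
orientation: [180.0, 0.0, -8.0]
force: [0.7, 0.4, -0.1]
opening: 0.0875
gripper_force: 0.0
clock: 1.3
tool_pos: [0.3475, 0.2189, 0.2487]
orientation: [-180.0, -0.0, -8.0]
force: [1.3, 1.0, 0.2]
opening: 0.0879
gripper_force: 0.0
clock: 1.6
tool_pos: [0.4131, 0.1088, 0.2486]
orientation: [180.0, -0.0, -8.0]
force: [1.4, 0.3, 0.0]
opening: 0.0876
gripper_force: 0.0
at [0.4131 0.1088 0.2486] [180.  -0.  -8.] open 0.0876 F [1.4 0.3 0. ] t 1.6
shift [ 1.068  1.352 -0.014] rot [ 0. -0. -0.]
```

```bash

python3 -m creep '[{"grip":0,"delta_pos":[0.5,0.7,0],"rotation":[0,0,0]},{"grip":0,"delta_pos":[0.5,0.7,0],"rotation":[0,0,0]},{"grip":0,"delta_pos":[0.5,0.7,0],"rotation":[0,0,0]}]'
python3 -m creep '[{"grip":0,"delta_pos":[0.5,0.6,0],"rotation":[0,0,0]},{"grip":0,"delta_pos":[0.5,0.6,0],"rotation":[0,0,0]},{"grip":0,"delta_pos":[0.5,0.6,0],"rotation":[0,0,0]}]'
python3 - <<'E'
from h import *
from plant import ctrl
import pickle
s=ctrl.snapshot("wrist");cv2.imwrite("pics/w1.png",s["color"][:,:,::-1])
pickle.dump((s["intrinsics"],s["distortion"],s["R"],s["t"]),open("w1.pkl","wb"))
plan([.51,-.05,.25],-8)
E
```

```text
clock: 1.9
tool_pos: [0.4533, 0.0319, 0.2481]
orientation: [179.9, 0.0, -8.2]
force: [-0.9, 0.7, 0.1]
opening: 0.0877
gripper_force: 0.0
clock: 2.2
tool_pos: [0.4945, -0.033, 0.248]
orientation: [180.0, 0.1, -8.1]
force: [0.4, -0.3, -0.3]
opening: 0.0878
gripper_force: 0.0
at [ 0.4937 -0.0321  0.2479] [ 1.8e+02  1.0e-01 -8.1e+00] open 0.0879 F [-0.4  0.5  0.6] t 2.2
shift [ 0.187  0.154 -0.021] rot [ 0.     0.001 -0.001]
```

View pics/w1.png

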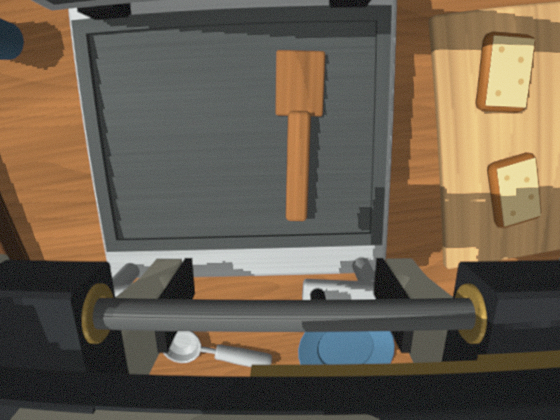

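The wrist view shows the plate inside its rim at (88,25), (377,13), (373,233) and (117,241). The scraper's blade is at (300,83) and its handle end at (297,215). Slices B and D are at right.

```bash
python3 - <<'E'
from h import *
import pickle
np.set_printoptions(suppress=True,precision=4)
w=pickle.load(open("w1.pkl","rb"))
q=ray(w,[(88,25),(377,13),(373,233),(117,241)],.052);print(q,np.linalg.norm(q-np.roll(q,1,0),axis=1),q.mean(0))
L=[(.095,.125,.05),(.095,-.125,.05),(-.095,-.125,.05),(-.095,.125,.05)]
p,r=fit([(w,A(a),l) for a,l in zip([(88,25),(377,13),(373,233),(117,241)],L)],[.55,0,-.12]);print("press",p,np.degrees(p[2]),r)
o=[(w,A(a),l) for a,l in [((277,52),(.075,.021,.056)),((324,52),(.075,-.021,.056)),((323,116),(.02,-.021,.056)),((276,115),(.02,.021,.056)),((287,219),(-.075,.01,.066)),((306,220),(-.075,-.01,.066))]]
s,r=fit(o,[.546,-.06,-.14]);print("scraper",s,np.degrees(s[2]),r)
for n,k in dict(B=[(489,162),(535,153),(540,213),(499,226)],D=[(488,34),(532,34),(529,98),(484,99)]).items(): print(n,ray(w,k,.033).mean(0))
E
```

```text
[[ 0.6702  0.114   0.052 ]
 [ 0.6407 -0.1349  0.052 ]
 [ 0.4436 -0.1152  0.052 ]
 [ 0.4713  0.1389  0.052 ]] [0.2004 0.2507 0.1981 0.2556] [0.5564 0.0007 0.052 ]
press [ 0.5608  0.0005 -0.1165] -6.676997922356639 [[  1.7537   0.9878]
 [ -0.7509   0.8115]
 [ -3.6105  -8.1952]
 [  1.2778 -10.0578]]
scraper [ 0.5447 -0.0544 -0.1598] -9.155042584918677 [[-0.6146 -2.6172]
 [ 1.5941 -1.4994]
 [-0.0693  0.159 ]
 [-0.4239  0.2107]
 [-0.9724  2.1992]
 [ 1.5459  1.5453]]
B [ 0.4621 -0.2731  0.033 ]
D [ 0.5845 -0.2635  0.033 ]
```

```bash

python3 -m creep '[{"grip":0.3,"delta_pos":[0.5,0.17,0.9],"rotation":[0,0,0.011]},{"grip":0.3,"delta_pos":[0.5,0.17,0.9],"rotation":[0,0,0.011]},{"grip":0.3,"delta_pos":[0.5,0.17,0.9],"rotation":[0,0,0.011]},{"grip":0.3,"delta_pos":[0.5,0.17,0.9],"rotation":[0,0,0.011]}]'
python3 - <<'E'
from h import *
plan([.5405,-.056,.074],-9)
E
```

```text
clock: 2.65
tool_pos: [0.5397, -0.0548, 0.1572]
orientation: [179.9, 0.2, -8.9]
force: [0.2, -0.3, 0.7]
opening: 0.0634
gripper_force: 0.0
at [ 0.5397 -0.0548  0.1572] [179.9   0.2  -8.9] open 0.0634 F [ 0.2 -0.3  0.7] t 2.6
shift [0.013 0.01  0.832] rot [0.001 0.002 0.001]
```

```bash

python3 -m creep '[{"grip":0.3,"delta_pos":[0.01,0.01,0.5],"rotation":[0,0,0]},{"grip":0.3,"delta_pos":[0.01,0.01,0.7],"rotation":[0,0,0]},{"grip":0.3,"delta_pos":[0.01,0.01,0.83],"rotation":[0,0,0]},{"grip":0.3,"delta_pos":[0.01,0.01,0.83],"rotation":[0,0,0]},{"grip":1,"delta_pos":[0.01,0.01,0.83],"rotation":[0,0,0]}]'
python3 -m creep '[{"grip":1,"delta_pos":[0,0,0],"rotation":[0,0,0]},{"grip":1,"delta_pos":[0,0,0],"rotation":[0,0,0]},{"grip":1,"delta_pos":[0,0,0],"rotation":[0,0,0]},{"grip":1,"delta_pos":[0,0,0],"rotation":[0,0,0]}]'
```

```text
clock: 3.15
tool_pos: [0.5421, -0.0555, 0.0776]
orientation: [-180.0, -0.2, -8.9]
force: [1.2, -0.3, 0.2]
opening: 0.0578
gripper_force: 0.0
clock: 3.55
tool_pos: [0.5415, -0.0563, 0.076]
orientation: [-180.0, -0.0, -9.0]
force: [-0.2, -0.0, 0.4]
opening: 0.0269
gripper_force: 0.0
```

```bash

python3 -m creep '[{"grip":1,"delta_pos":[0,0,0],"rotation":[0,0,0]},{"grip":1,"delta_pos":[0,0,0],"rotation":[0,0,0]},{"grip":1,"delta_pos":[0,0,0],"rotation":[0,0,0]},{"grip":1,"delta_pos":[0,0,-0.3],"rotation":[0,0,0]},{"grip":1,"delta_pos":[0,0,-0.8],"rotation":[0,0,0]}]'
python3 -m creep '[{"grip":1,"delta_pos":[-0.2,-0.3,-0.6],"rotation":[0,0,0]},{"grip":1,"delta_pos":[-0.2,-0.6,-0.9],"rotation":[0,0,0]},{"grip":1,"delta_pos":[-0.2,-1,-1],"rotation":[0,0,0]}]'
python3 -m creep '[{"grip":1,"delta_pos":[-0.2,-1,0],"rotation":[0,0,-0.05]},{"grip":1,"delta_pos":[-0.2,-1,0],"rotation":[0,0,-0.1]},{"grip":1,"delta_pos":[-0.2,-1,0],"rotation":[0,0,-0.17]}]'
python3 - <<'E'
from h import *
from plant import ctrl
import pickle
plan([.48,.33,.24],7)
s=ctrl.snapshot("wrist");cv2.imwrite("pics/w2.png",s["color"][:,:,::-1])
pickle.dump((s["intrinsics"],s["distortion"],s["R"],s["t"]),open("w2.pkl","wb"))
E
```

```text
clock: 4.05
tool_pos: [0.5387, -0.0568, 0.1531]
orientation: [179.9, 0.4, -9.0]
force: [1.9, 0.6, -0.7]
opening: 0.0196
gripper_force: 30.0
clock: 4.35
tool_pos: [0.5374, 0.045, 0.2595]
orientation: [-179.9, -0.3, -9.1]
force: [0.8, 0.8, -1.5]
opening: 0.0197
gripper_force: 30.0
clock: 4.65
tool_pos: [0.5325, 0.1515, 0.255]
orientation: [-180.0, -0.0, 6.8]
force: [0.4, -0.9, -1.0]
opening: 0.0197
gripper_force: 30.0
at [0.5325 0.1515 0.255 ] [-180.    -0.     6.8] open 0.0197 F [ 0.4 -0.9 -1. ] t 4.7
shift [-0.311 -1.835  0.152] rot [-0.    -0.    -0.003]
```

View pics/w2.png

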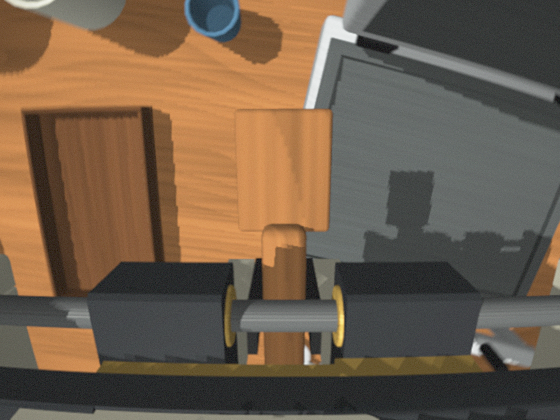

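The scraper is held straight, with its blade at (283,170). The tray's far edge runs from (25,111) to (152,107).

```bash
python3 - <<'E'
from h import *
import pickle
np.set_printoptions(suppress=True,precision=4)
w=pickle.load(open("w2.pkl","rb"))
q=ray(w,[(25,112),(152,107),(160,265)],.03);print(q,np.linalg.norm(q[0]-q[1]))
e=q[0]-q[1]; yaw=np.arctan2(-e[0],e[1]); print(np.degrees(yaw)); m=(q[0]+q[1])/2; print(m-.11*A([np.cos(yaw),np.sin(yaw),0]))
print("edge yaw",np.degrees(np.arctan2(*(q[1]-q[2])[1::-1])))
print(proj("scene",W([.4825,.339,.1157],[(-.11,.065,.03),(.11,.065,.03),(.11,-.065,.03),(-.11,-.065,.03)])))
E
```

```text
[[0.5821 0.4227 0.03  ]
 [0.5986 0.2889 0.03  ]
 [0.4308 0.277  0.03  ]] 0.13487617816527403
7.036283745651727
[0.4812 0.3423 0.03  ]
edge yaw 4.042570792638234
[[390.5358 178.8051]
 [429.0707 237.587 ]
 [385.8943 250.894 ]
 [350.3259 189.3379]]
```

```bash

python3 -m creep '[{"grip":1,"delta_pos":[-0.16,-0.97,0],"rotation":[0,0,0]},{"grip":1,"delta_pos":[-0.16,-0.97,0],"rotation":[0,0,0]}]'
python3 -m creep '[{"grip":1,"delta_pos":[-0.16,-0.97,0],"rotation":[0,0,0]},{"grip":1,"delta_pos":[-0.16,-0.97,0.4],"rotation":[0,0,0]},{"grip":1,"delta_pos":[-0.16,-0.97,0.8],"rotation":[0,0,0]},{"grip":1,"delta_pos":[-0.16,-0.97,1],"rotation":[0,0,0]},{"grip":1,"delta_pos":[-0.16,-0.97,1],"rotation":[0,0,0]}]'
python3 - <<'E'
from h import *
plan([.478,.340,.032],6.5)
E
```

```text
clock: 4.9
tool_pos: [0.5059, 0.2413, 0.255]
orientation: [180.0, 0.0, 6.1]
force: [1.2, 0.8, -0.3]
opening: 0.0198
gripper_force: 30.0
clock: 5.4
tool_pos: [0.4778, 0.3341, 0.1514]
orientation: [179.7, 0.3, 6.2]
force: [-0.2, 0.8, -0.0]
opening: 0.0196
gripper_force: 30.0
at [0.4778 0.3341 0.1514] [179.7   0.3   6.2] open 0.0196 F [-0.2  0.8 -0. ] t 5.4
shift [ 0.015 -0.064  1.194] rot [ 0.003  0.004 -0.003]
```

```bash

python3 -m creep '[{"grip":1,"delta_pos":[0.01,-0.06,0.4],"rotation":[0,0,0]},{"grip":1,"delta_pos":[0.01,-0.06,0.7],"rotation":[0,0,0]},{"grip":1,"delta_pos":[0.01,-0.06,0.9],"rotation":[0,0,0]},{"grip":1,"delta_pos":[0.01,-0.06,0.9],"rotation":[0,0,0]}]'
python3 -m creep '[{"grip":1,"delta_pos":[0,0,0.2],"rotation":[0,0,0]},{"grip":1,"delta_pos":[0,0,0.29],"rotation":[0,0,0]},{"grip":1,"delta_pos":[0,0,0.29],"rotation":[0,0,0]}]'
python3 -m creep '[{"grip":0.6,"delta_pos":[0,0,0],"rotation":[0,0,0]},{"grip":0.6,"delta_pos":[0,0,0],"rotation":[0,0,0]},{"grip":0.6,"delta_pos":[0,0,0],"rotation":[0,0,0]}]'
python3 -m creep '[{"grip":0.6,"delta_pos":[0,0,-0.5],"rotation":[0,0,0]},{"grip":0.6,"delta_pos":[0,0,-1],"rotation":[0,0,0]},{"grip":0,"delta_pos":[0,0,-1],"rotation":[0,0,0]}]'
python3 -m creep '[{"grip":0,"delta_pos":[-0.2,0.3,-0.7],"rotation":[0,0,0.01]},{"grip":0,"delta_pos":[-0.2,0.7,-1],"rotation":[0,0,0.01]},{"grip":0,"delta_pos":[-0.2,1,-1],"rotation":[0,0,0.01]}]'
python3 - <<'E'
from h import *
plan([.46,-.273,.23],13)
E
```

```text
clock: 5.8
tool_pos: [0.4796, 0.3406, 0.064]
orientation: [179.9, 0.1, 6.2]
force: [0.1, 0.0, -1.7]
opening: 0.0197
gripper_force: 30.0
clock: 6.1
tool_pos: [0.4801, 0.3418, 0.0367]
orientation: [180.0, 0.0, 6.3]
force: [-0.1, -0.2, -0.7]
opening: 0.0197
gripper_force: 30.0
clock: 6.4
tool_pos: [0.4802, 0.3427, 0.0374]
orientation: [-179.9, -0.1, 6.4]
force: [0.1, -0.3, 0.6]
opening: 0.0339
gripper_force: 0.0
clock: 6.7
tool_pos: [0.4829, 0.3453, 0.1442]
orientation: [-179.6, -0.6, 6.4]
force: [1.3, 1.3, -0.1]
opening: 0.0389
gripper_force: 0.0
clock: 7.0
tool_pos: [0.4717, 0.2424, 0.2398]
orientation: [-179.8, -0.3, 5.6]
force: [1.7, -0.2, -0.5]
opening: 0.0618
gripper_force: 0.0
at [0.4717 0.2424 0.2398] [-179.8   -0.3    5.6] open 0.0618 F [ 1.7 -0.2 -0.5] t 7.0
shift [-0.621  5.118  0.081] rot [-0.002 -0.003 -0.082]
```

```bash

for i in 1 2 3 4 5 6; do python3 -m creep '[{"grip":0,"delta_pos":[-0.14,0.91,0],"rotation":[0,0,0]},{"grip":0,"delta_pos":[-0.14,0.91,0],"rotation":[0,0,0]}]' | grep tool_pos; done
python3 - <<'E'
from h import *
from plant import ctrl
import pickle
plan([.44,-.31,.25],5)
s=ctrl.snapshot("wrist");cv2.imwrite("pics/w3.png",s["color"][:,:,::-1])
pickle.dump((s["intrinsics"],s["distortion"],s["R"],s["t"]),open("w3.pkl","wb"))
E
```

```text
tool_pos: [0.4653, 0.1479, 0.2374]
tool_pos: [0.4597, 0.0557, 0.2368]
tool_pos: [0.4545, -0.0362, 0.2368]
tool_pos: [0.4493, -0.1282, 0.2369]
tool_pos: [0.4441, -0.2202, 0.2368]
tool_pos: [0.4388, -0.3123, 0.2367]
at [ 0.4388 -0.3123  0.2367] [ 1.8e+02 -1.0e-01  5.4e+00] open 0.0875 F [ 0.8  0.6 -0.4] t 8.2
shift [ 0.014 -0.021 -0.133] rot [ 0.    -0.001  0.005]
```

View pics/w3.png

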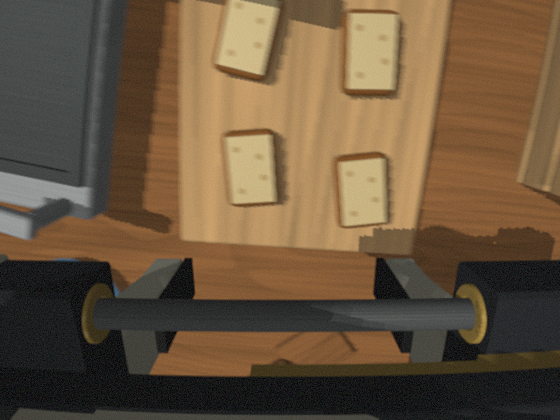

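The four slice tops are at (250,37), (371,52), (250,168) and (362,190). I segment them by colour and rectify them onto the plane at slice-top height.

```bash
cat > seg.py <<'E'
from h import *
import pickle
def slices(n,z=.033):
    w=pickle.load(open(n+".pkl","rb")); im=cv2.imread(f"pics/{n}.png")
    b,g,r=[im[:,:,i].astype(float) for i in range(3)]
    m=((b/r>.66)&(r>130)&(b<r*.93)).astype(np.uint8)
    m=cv2.morphologyEx(cv2.morphologyEx(m,cv2.MORPH_CLOSE,np.ones((7,7))),cv2.MORPH_OPEN,np.ones((5,5)))
    for c in cv2.findContours(m,0,2)[0]:
        if cv2.contourArea(c)<1200: continue
        q=ray(w,c[:,0].astype(float),z)[:,:2]; bx=cv2.minAreaRect((q*1000).astype(np.float32)); P=cv2.boxPoints(bx)
        e=P[1]-P[0],P[2]-P[1]; l=max(e,key=np.linalg.norm); a=np.degrees(np.arctan2(l[1],l[0])); a=(a+90)%180-90
        print("px",c[:,0].mean(0).round(),"ctr",A(bx[0]).round(1),"size",sorted(A(bx[1]).round(1)),"yaw",round(a,1))
if __name__=="__main__": slices(sys.argv[1],float(sys.argv[2]))
E
python3 seg.py w3 .033; python3 -c "
from h import *;plan([.46,-.27,.15],10)"
```

```text
px [245.  40.] ctr [ 577.9 -267.7] size [np.float64(38.0), np.float64(59.9)] yaw -9.3
at [ 0.4385 -0.3164  0.2363] [179.9   0.    5.3] open 0.0874 F [ 2.4 -5.4  2.4] t 8.2
shift [ 0.257 -0.444  0.862] rot [ 0.001  0.    -0.052]seg.py:6: RuntimeWarning: divide by zero encountered in divide
  m=((b/r>.66)&(r>130)&(b<r*.93)).astype(np.uint8)
seg.py:6: RuntimeWarning: invalid value encountered in divide
  m=((b/r>.66)&(r>130)&(b<r*.93)).astype(np.uint8)
```

```bash
python3 - <<'E'
import cv2
im=cv2.imread("pics/w3.png")
for x,y in((245,40),(250,160),(255,190),(371,60),(362,180),(362,205),(310,100),(400,200),(300,15)): print(x,y,im[y-3:y+4,x-3:x+4].reshape(-1,3).mean(0).round())
E
sed -i 's/b\/r>.66/b>r*.64/' seg.py; python3 seg.py w3 .033
```

```text
245 40 [137. 186. 207.]
250 160 [132. 182. 203.]
255 190 [132. 181. 202.]
371 60 [130. 180. 200.]
362 180 [130. 180. 201.]
362 205 [129. 179. 201.]
310 100 [102. 151. 190.]
400 200 [103. 152. 191.]
300 15 [ 57.  84. 104.]
px [365. 192.] ctr [ 446.9 -390.7] size [np.float64(39.6), np.float64(63.1)] yaw 12.2
px [252. 170.] ctr [ 458.8 -280.2] size [np.float64(40.1), np.float64(63.2)] yaw 9.3
px [380.  48.] ctr [ 575.  -379.5] size [np.float64(40.1), np.float64(62.9)] yaw 6.2
px [247.  41.] ctr [ 578.1 -267.9] size [np.float64(41.6), np.float64(60.2)] yaw -8.8
```

```bash
python3 - <<'E'
from h import *
print("jam,shaker,honey",ray("side",[(386,262),(392,284),(413,304)],0),ray("scene",[(204,322)],.085))
plan([.578,-.265,.15],-9)
E
```

```text
jam,shaker,honey [[ 0.72604612 -0.21003199  0.        ]
 [ 0.70287141 -0.29520553  0.        ]
 [ 0.7261826  -0.38121471  0.        ]] [[ 0.72367467 -0.19212459  0.085     ]]
at [ 0.4385 -0.3164  0.2363] [179.9   0.    5.3] open 0.0874 F [ 2.4 -5.4  2.4] t 8.2
shift [ 1.437 -0.384  0.862] rot [ 0.001 -0.     0.159]
```

```bash

python3 -m creep '[{"grip":0,"delta_pos":[0.7,-0.2,0.2],"rotation":[0,0,0]},{"grip":0,"delta_pos":[0.7,-0.2,0.2],"rotation":[0,0,0.08]},{"grip":0,"delta_pos":[0.7,-0.2,0.2],"rotation":[0,0,0.159]}]'
python3 -m creep '[{"grip":0,"delta_pos":[0.75,0,0.3],"rotation":[0,0,0]},{"grip":0,"delta_pos":[0.75,0,0.6],"rotation":[0,0,0]},{"grip":0,"delta_pos":[0.75,0,0.6],"rotation":[0,0,0]}]'
python3 - <<'E'
from h import *
plan([.578,-.265,.040],-9)
E
```

```text
clock: 8.55
tool_pos: [0.5089, -0.2827, 0.2147]
orientation: [-180.0, 0.1, -9.1]
force: [-0.9, -0.4, -0.5]
opening: 0.0876
gripper_force: 0.0
clock: 8.85
tool_pos: [0.5809, -0.2939, 0.1485]
orientation: [-179.9, 0.6, -8.9]
force: [-2.6, 1.3, -1.4]
opening: 0.0874
gripper_force: 0.0
at [ 0.5809 -0.2939  0.1485] [-179.9    0.6   -8.9] open 0.0874 F [-2.6  1.3 -1.4] t 8.8
shift [-0.063 -0.28   1.086] rot [-0.001  0.006  0.001]
```

```bash

python3 -m creep '[{"grip":0,"delta_pos":[-0.06,-0.28,0.3],"rotation":[0,0,0]},{"grip":0,"delta_pos":[-0.06,-0.28,0.5],"rotation":[0,0,0]},{"grip":0,"delta_pos":[-0.06,-0.28,0.5],"rotation":[0,0,0]}]'
python3 - <<'E'
from h import *
plan([.578,-.265,.040],-9)
E
```

```text
clock: 9.15
tool_pos: [0.5777, -0.2654, 0.1042]
orientation: [-180.0, 0.2, -8.8]
force: [0.2, -0.2, 0.6]
opening: 0.0874
gripper_force: 0.0
at [ 0.5777 -0.2654  0.1042] [-180.     0.2   -8.8] open 0.0874 F [ 0.2 -0.2  0.6] t 9.2
shift [ 0.005 -0.004  0.642] rot [-0.     0.003  0.002]
```

```bash

python3 -m creep '[{"grip":0,"delta_pos":[0,0,0.4],"rotation":[0,0,0]},{"grip":0,"delta_pos":[0,0,0.6],"rotation":[0,0,0]},{"grip":0,"delta_pos":[0,0,0.6],"rotation":[0,0,0]},{"grip":0,"delta_pos":[0,0,0.6],"rotation":[0,0,0]},{"grip":0.4,"delta_pos":[0,0,0.6],"rotation":[0,0,0]}]'
python3 -m creep '[{"grip":1,"delta_pos":[0,0,0],"rotation":[0,0,0]},{"grip":1,"delta_pos":[0,0,0],"rotation":[0,0,0]},{"grip":1,"delta_pos":[0,0,0],"rotation":[0,0,0]},{"grip":1,"delta_pos":[0,0,0],"rotation":[0,0,0]},{"grip":1,"delta_pos":[0,0,0],"rotation":[0,0,0]}]'
```

```text
clock: 9.65
tool_pos: [0.5809, -0.2669, 0.0485]
orientation: [180.0, -0.2, -8.8]
force: [-0.0, -0.3, -0.4]
opening: 0.0837
gripper_force: 0.0
clock: 10.15
tool_pos: [0.5796, -0.2664, 0.0462]
orientation: [180.0, -0.0, -8.8]
force: [-0.7, -0.3, 2.5]
opening: 0.0516
gripper_force: 30.0
```

```bash

python3 -m creep '[{"grip":1,"delta_pos":[0,0,-0.4],"rotation":[0,0,0]},{"grip":1,"delta_pos":[0,0,-0.8],"rotation":[0,0,0]},{"grip":1,"delta_pos":[0,0,-1],"rotation":[0,0,0]},{"grip":1,"delta_pos":[0,-0.4,-1],"rotation":[0,0,0]},{"grip":1,"delta_pos":[0,-0.8,-1],"rotation":[0,0,-0.02]}]'
python3 - <<'E'
from h import *
plan([.5945,-.0597,.13],-6.5)
E
```

```text
clock: 10.65
tool_pos: [0.592, -0.1873, 0.1468]
orientation: [-180.0, -0.1, -7.2]
force: [1.2, 0.7, -1.0]
opening: 0.0514
gripper_force: 30.0
at [ 0.592  -0.1873  0.1468] [-1.8e+02 -1.0e-01 -7.2e+00] open 0.0514 F [ 1.2  0.7 -1. ] t 10.7
shift [-0.135 -1.269  0.169] rot [-0.    -0.001 -0.008]
```

```bash

python3 -m creep '[{"grip":1,"delta_pos":[-0.07,-0.5,0],"rotation":[0,0,-0.008]},{"grip":1,"delta_pos":[-0.07,-0.8,0],"rotation":[0,0,-0.008]},{"grip":1,"delta_pos":[-0.07,-0.8,0],"rotation":[0,0,-0.008]}]'
python3 -m creep '[{"grip":1,"delta_pos":[-0.06,-0.46,0.1],"rotation":[0,0,0]},{"grip":1,"delta_pos":[-0.06,-0.46,0.2],"rotation":[0,0,0]},{"grip":1,"delta_pos":[-0.06,-0.46,0.2],"rotation":[0,0,0]},{"grip":1,"delta_pos":[-0.06,-0.46,0.2],"rotation":[0,0,0]}]'
python3 - <<'E'
from h import *
plan([.5945,-.0597,.083],-6.5)
E
```

```text
clock: 10.95
tool_pos: [0.5951, -0.1036, 0.1461]
orientation: [-180.0, -0.0, -6.1]
force: [0.4, -0.7, -0.1]
opening: 0.0515
gripper_force: 30.0
clock: 11.35
tool_pos: [0.5937, -0.0613, 0.1258]
orientation: [180.0, 0.0, -6.3]
force: [0.0, -0.3, -0.1]
opening: 0.0519
gripper_force: 30.0
at [ 0.5937 -0.0613  0.1258] [180.    0.   -6.3] open 0.0519 F [ 0.  -0.3 -0.1] t 11.3
shift [ 0.007 -0.017  0.428] rot [0.    0.    0.002]
```

```bash

python3 -m creep '[{"grip":1,"delta_pos":[0,-0.01,0.25],"rotation":[0,0,0]},{"grip":1,"delta_pos":[0,-0.01,0.4],"rotation":[0,0,0]},{"grip":1,"delta_pos":[0,-0.01,0.42],"rotation":[0,0,0]},{"grip":1,"delta_pos":[0,-0.01,0.42],"rotation":[0,0,0]},{"grip":1,"delta_pos":[0,-0.01,0.42],"rotation":[0,0,0]}]'
python3 -m creep '[{"grip":1,"delta_pos":[0,0,0.02],"rotation":[0,0,0]},{"grip":1,"delta_pos":[0,0,0.02],"rotation":[0,0,0]}]'
```

```text
clock: 11.85
tool_pos: [0.5947, -0.0602, 0.085]
orientation: [-180.0, -0.1, -6.4]
force: [0.2, 0.2, 0.9]
opening: 0.0511
gripper_force: 30.0
clock: 12.05
tool_pos: [0.5942, -0.0597, 0.0825]
orientation: [-180.0, -0.0, -6.3]
force: [0.4, -0.5, -1.0]
opening: 0.0516
gripper_force: 30.0
```

```bash

python3 -m creep '[{"grip":0.3,"delta_pos":[0,0,0],"rotation":[0,0,0]},{"grip":0.3,"delta_pos":[0,0,0],"rotation":[0,0,0]},{"grip":0.3,"delta_pos":[0,0,0],"rotation":[0,0,0]},{"grip":0.3,"delta_pos":[0,0,-0.3],"rotation":[0,0,0]},{"grip":0.3,"delta_pos":[0,0,-0.7],"rotation":[0,0,0]}]'
python3 -m creep '[{"grip":0,"delta_pos":[-0.4,0.3,0],"rotation":[0,0,0]},{"grip":0,"delta_pos":[-0.6,0.7,0],"rotation":[0,0,0]},{"grip":0,"delta_pos":[-0.6,1,0],"rotation":[0,0,0]}]'
python3 -m creep '[{"grip":0,"delta_pos":[-0.5,0.4,0],"rotation":[0,0,-0.08]},{"grip":0,"delta_pos":[-0.5,0.9,0],"rotation":[0,0,-0.16]},{"grip":0,"delta_pos":[-0.5,1,0],"rotation":[0,0,-0.19]},{"grip":0,"delta_pos":[-0.5,1,0],"rotation":[0,0,-0.19]}]'
python3 - <<'E'
from h import *
plan([.4605,-.274,.085],10.5)
E
```

```text
clock: 12.55
tool_pos: [0.5924, -0.0598, 0.1507]
orientation: [179.9, 0.3, -6.3]
force: [1.5, 0.6, 1.3]
opening: 0.0612
gripper_force: 0.0
clock: 12.85
tool_pos: [0.5206, -0.1532, 0.1527]
orientation: [-180.0, -0.0, -6.3]
force: [1.5, -0.1, 0.8]
opening: 0.0795
gripper_force: 0.0
clock: 13.25
tool_pos: [0.4616, -0.2485, 0.1522]
orientation: [180.0, -0.0, 10.7]
force: [-0.1, 0.3, -1.0]
opening: 0.0876
gripper_force: 0.0
at [ 0.4616 -0.2485  0.1522] [180.   -0.   10.7] open 0.0876 F [-0.1  0.3 -1. ] t 13.2
shift [-0.058  0.249  0.672] rot [ 0.    -0.     0.002]
```

```bash

python3 -m creep '[{"grip":0,"delta_pos":[-0.05,0.25,0.2],"rotation":[0,0,0]},{"grip":0,"delta_pos":[-0.05,0.25,0.5],"rotation":[0,0,0]},{"grip":0,"delta_pos":[-0.05,0.25,0.8],"rotation":[0,0,0]},{"grip":0,"delta_pos":[-0.05,0.25,1],"rotation":[0,0,0]},{"grip":0,"delta_pos":[-0.05,0.25,1],"rotation":[0,0,0]}]'
python3 -m creep '[{"grip":0,"delta_pos":[0,0,0.05],"rotation":[0,0,0]},{"grip":0,"delta_pos":[0,0,0.07],"rotation":[0,0,0]},{"grip":0,"delta_pos":[0,0,0.07],"rotation":[0,0,0]},{"grip":1,"delta_pos":[0,0,0.07],"rotation":[0,0,0]},{"grip":1,"delta_pos":[0,0,0.07],"rotation":[0,0,0]}]'
python3 -m creep '[{"grip":1,"delta_pos":[0,0,0],"rotation":[0,0,0]},{"grip":1,"delta_pos":[0,0,0],"rotation":[0,0,0]},{"grip":1,"delta_pos":[0,0,0],"rotation":[0,0,0]},{"grip":1,"delta_pos":[0,0,0],"rotation":[0,0,0]}]'
```

```text
clock: 13.75
tool_pos: [0.4606, -0.271, 0.0494]
orientation: [-179.9, 0.3, 10.7]
force: [-0.8, -0.3, 0.0]
opening: 0.0876
gripper_force: 0.0
clock: 14.25
tool_pos: [0.4627, -0.2719, 0.0457]
orientation: [180.0, -0.1, 10.8]
force: [-0.7, -1.1, 0.7]
opening: 0.0769
gripper_force: 0.0
clock: 14.65
tool_pos: [0.4624, -0.2719, 0.0451]
orientation: [180.0, -0.0, 10.8]
force: [-0.5, -0.5, 1.3]
opening: 0.0515
gripper_force: 30.0
```

```bash

python3 -m creep '[{"grip":1,"delta_pos":[0,0,-0.4],"rotation":[0,0,0]},{"grip":1,"delta_pos":[0.2,0,-0.8],"rotation":[0,0,0.08]},{"grip":1,"delta_pos":[0.5,0,-1],"rotation":[0,0,0.16]},{"grip":1,"delta_pos":[0.9,-0.2,-1],"rotation":[0,0,0.19]},{"grip":1,"delta_pos":[0.9,-0.6,-1],"rotation":[0,0,0.19]}]'
python3 - <<'E'
from h import *
plan([.512,-.0503,.145],-6.5)
E
```

```text
clock: 15.15
tool_pos: [0.5441, -0.1962, 0.1453]
orientation: [180.0, -0.2, -6.5]
force: [-1.3, 2.4, -0.8]
opening: 0.0518
gripper_force: 30.0
at [ 0.5441 -0.1962  0.1453] [180.   -0.2  -6.5] open 0.0518 F [-1.3  2.4 -0.8] t 15.2
shift [-4.840e-01 -1.413e+00  1.000e-03] rot [ 0.    -0.002  0.   ]
```

```bash

python3 -m creep '[{"grip":1,"delta_pos":[-0.1,-0.5,0],"rotation":[0,0,0]},{"grip":1,"delta_pos":[-0.3,-0.9,0],"rotation":[0,0,0]},{"grip":1,"delta_pos":[-0.48,-0.9,0],"rotation":[0,0,0]}]'
python3 -m creep '[{"grip":1,"delta_pos":[0,-0.5,0.2],"rotation":[0,0,0]},{"grip":1,"delta_pos":[0,-0.5,0.4],"rotation":[0,0,0]},{"grip":1,"delta_pos":[0,-0.5,0.4],"rotation":[0,0,0]},{"grip":1,"delta_pos":[0,-0.5,0.4],"rotation":[0,0,0]}]'
python3 - <<'E'
from h import *
plan([.512,-.0503,.082],-6.5)
E
```

```text
clock: 15.45
tool_pos: [0.5016, -0.0978, 0.1448]
orientation: [-180.0, 0.0, -6.1]
force: [-0.1, -0.4, -0.2]
opening: 0.0517
gripper_force: 30.0
clock: 15.85
tool_pos: [0.507, -0.0518, 0.105]
orientation: [180.0, 0.1, -6.3]
force: [1.5, 0.3, -0.3]
opening: 0.0515
gripper_force: 30.0
at [ 0.507  -0.0518  0.105 ] [ 1.8e+02  1.0e-01 -6.3e+00] open 0.0515 F [ 1.5  0.3 -0.3] t 15.8
shift [ 0.048 -0.021  0.23 ] rot [0.    0.001 0.002]
```

```bash

python3 -m creep '[{"grip":1,"delta_pos":[0.04,-0.01,0.1],"rotation":[0,0,0]},{"grip":1,"delta_pos":[0.04,-0.01,0.2],"rotation":[0,0,0]},{"grip":1,"delta_pos":[0.04,-0.01,0.24],"rotation":[0,0,0]},{"grip":1,"delta_pos":[0.04,-0.01,0.24],"rotation":[0,0,0]},{"grip":1,"delta_pos":[0.04,-0.01,0.24],"rotation":[0,0,0]}]'
```

```text
clock: 16.35
tool_pos: [0.5112, -0.0514, 0.0807]
orientation: [180.0, 0.0, -6.4]
force: [0.0, -0.0, -0.7]
opening: 0.0517
gripper_force: 30.0
```

```bash

python3 -m creep '[{"grip":0.3,"delta_pos":[0,0,0],"rotation":[0,0,0]},{"grip":0.3,"delta_pos":[0,0,0],"rotation":[0,0,0]},{"grip":0.3,"delta_pos":[0,0,0],"rotation":[0,0,0]},{"grip":0.3,"delta_pos":[0,0,-0.3],"rotation":[0,0,0]},{"grip":0.3,"delta_pos":[0,0,-0.75],"rotation":[0,0,0]}]'
python3 -m creep '[{"grip":0,"delta_pos":[0.1,0.4,0],"rotation":[0,0,0]},{"grip":0,"delta_pos":[0.2,0.9,0],"rotation":[0,0,0]},{"grip":0,"delta_pos":[0.3,1,0],"rotation":[0,0,0]}]'
python3 -m creep '[{"grip":0,"delta_pos":[0.3,0.5,0],"rotation":[0,0,0]},{"grip":0,"delta_pos":[0.3,1,0],"rotation":[0,0,0]}]'
python3 -m creep '[{"grip":0,"delta_pos":[0.4,0.5,0],"rotation":[0,0,-0.08]},{"grip":0,"delta_pos":[0.4,1,0],"rotation":[0,0,-0.15]},{"grip":0,"delta_pos":[0.4,1,0],"rotation":[0,0,-0.15]}]'
python3 - <<'E'
from h import *
from plant import ctrl
import pickle
plan([.574,-.375,.085],7)
s=ctrl.snapshot("scene");cv2.imwrite("pics/s2.png",s["color"][:,:,::-1])
E
```

```text
clock: 16.85
tool_pos: [0.5095, -0.0514, 0.1546]
orientation: [179.9, 0.3, -6.4]
force: [1.4, 0.3, -0.5]
opening: 0.0615
gripper_force: 0.0
clock: 17.15
tool_pos: [0.5297, -0.1567, 0.1565]
orientation: [180.0, -0.0, -6.4]
force: [-0.5, 0.7, -0.5]
opening: 0.0797
gripper_force: 0.0
clock: 17.35
tool_pos: [0.5515, -0.2501, 0.1561]
orientation: [180.0, -0.1, -6.2]
force: [0.2, 0.7, -0.3]
opening: 0.0875
gripper_force: 0.0
clock: 17.65
tool_pos: [0.5778, -0.3571, 0.1548]
orientation: [180.0, 0.1, 7.2]
force: [-0.7, 1.2, -0.5]
opening: 0.0875
gripper_force: 0.0
at [ 0.5778 -0.3571  0.1548] [1.8e+02 1.0e-01 7.2e+00] open 0.0875 F [-0.7  1.2 -0.5] t 17.6
shift [-0.06   0.172  0.698] rot [0.    0.001 0.003]
```

```bash

python3 -m creep '[{"grip":0,"delta_pos":[-0.04,0.16,0.2],"rotation":[0,0,0]},{"grip":0,"delta_pos":[-0.04,0.16,0.5],"rotation":[0,0,0]},{"grip":0,"delta_pos":[-0.04,0.16,0.8],"rotation":[0,0,0]},{"grip":0,"delta_pos":[-0.04,0.16,1],"rotation":[0,0,0]},{"grip":0,"delta_pos":[-0.04,0.16,1],"rotation":[0,0,0]}]'
python3 -m creep '[{"grip":0,"delta_pos":[0,0,0.08],"rotation":[0,0,0]},{"grip":0,"delta_pos":[0,0,0.1],"rotation":[0,0,0]},{"grip":0,"delta_pos":[0,0,0.1],"rotation":[0,0,0]},{"grip":1,"delta_pos":[0,0,0.1],"rotation":[0,0,0]},{"grip":1,"delta_pos":[0,0,0.1],"rotation":[0,0,0]}]'
python3 -m creep '[{"grip":1,"delta_pos":[0,0,0],"rotation":[0,0,0]},{"grip":1,"delta_pos":[0,0,0],"rotation":[0,0,0]},{"grip":1,"delta_pos":[0,0,0],"rotation":[0,0,0]},{"grip":1,"delta_pos":[0,0,0],"rotation":[0,0,0]}]'
```

```text
clock: 18.2
tool_pos: [0.5738, -0.3677, 0.0525]
orientation: [-179.8, 0.3, 7.1]
force: [-0.7, -0.0, -0.4]
opening: 0.0877
gripper_force: 0.0
clock: 18.7
tool_pos: [0.5763, -0.3695, 0.0468]
orientation: [180.0, -0.1, 7.2]
force: [0.7, -0.6, -0.3]
opening: 0.0769
gripper_force: 0.0
clock: 19.1
tool_pos: [0.576, -0.3695, 0.0461]
orientation: [180.0, -0.0, 7.2]
force: [0.1, -0.4, 1.3]
opening: 0.0514
gripper_force: 30.0
```

View pics/s2.png

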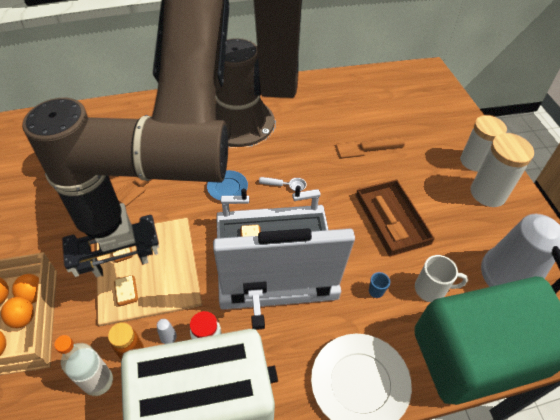

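The scraper lies in the tray at (390,213), a slice is visible on the plate at (250,231), and the bystanders are untouched.

```bash

python3 -m creep '[{"grip":1,"delta_pos":[0,0,-0.4],"rotation":[0,0,0]},{"grip":1,"delta_pos":[0,0,-0.8],"rotation":[0,0,0.07]},{"grip":1,"delta_pos":[0,-0.4,-1],"rotation":[0,0,0.15]},{"grip":1,"delta_pos":[0,-0.8,-1],"rotation":[0,0,0.15]},{"grip":1,"delta_pos":[0,-1,-1],"rotation":[0,0,0.15]}]'
python3 -m creep '[{"grip":1,"delta_pos":[-0.25,-0.5,0],"rotation":[0,0,0]},{"grip":1,"delta_pos":[-0.25,-1,0],"rotation":[0,0,0]}]'
python3 -m creep '[{"grip":1,"delta_pos":[-0.2,-0.5,0],"rotation":[0,0,0]},{"grip":1,"delta_pos":[-0.2,-1,0],"rotation":[0,0,0]}]'
python3 - <<'E'
from h import *
plan([.6069,.0496,.145],-6.5)
E
```

```text
clock: 19.6
tool_pos: [0.5631, -0.268, 0.1471]
orientation: [-180.0, -0.1, -6.3]
force: [0.2, -0.0, -1.1]
opening: 0.0514
gripper_force: 30.0
clock: 19.8
tool_pos: [0.547, -0.1725, 0.1458]
orientation: [-180.0, 0.1, -6.5]
force: [1.8, 0.3, -0.3]
opening: 0.0514
gripper_force: 30.0
clock: 20.0
tool_pos: [0.5381, -0.0738, 0.1461]
orientation: [-180.0, 0.0, -6.4]
force: [0.8, -0.5, -0.3]
opening: 0.0516
gripper_force: 30.0
at [ 0.5381 -0.0738  0.1461] [-180.     0.    -6.4] open 0.0516 F [ 0.8 -0.5 -0.3] t 20.0
shift [ 0.546 -1.303  0.011] rot [-0.     0.     0.001]
```

```bash

python3 -m creep '[{"grip":1,"delta_pos":[0.25,-0.4,0],"rotation":[0,0,0]},{"grip":1,"delta_pos":[0.25,-0.7,0],"rotation":[0,0,0]}]'
python3 -m creep '[{"grip":1,"delta_pos":[0.25,-0.5,0],"rotation":[0,0,0]},{"grip":1,"delta_pos":[0.29,-0.55,0.2],"rotation":[0,0,0]},{"grip":1,"delta_pos":[0.29,-0.55,0.4],"rotation":[0,0,0]},{"grip":1,"delta_pos":[0.29,-0.55,0.4],"rotation":[0,0,0]},{"grip":1,"delta_pos":[0.29,-0.55,0.4],"rotation":[0,0,0]}]'
python3 - <<'E'
from h import *
plan([.6069,.0496,.082],-6.5)
E
```

```text
clock: 20.2
tool_pos: [0.5749, -0.0058, 0.1465]
orientation: [-180.0, -0.1, -6.2]
force: [-0.1, 0.3, -0.5]
opening: 0.0514
gripper_force: 30.0
clock: 20.7
tool_pos: [0.6073, 0.0427, 0.1059]
orientation: [180.0, 0.1, -6.3]
force: [1.2, -0.3, 0.3]
opening: 0.0515
gripper_force: 30.0
at [0.6073 0.0427 0.1059] [ 1.8e+02  1.0e-01 -6.3e+00] open 0.0515 F [ 1.2 -0.3  0.3] t 20.7
shift [-0.012 -0.068  0.239] rot [0.    0.001 0.002]
```

Next I lower and release, then go for the last slice, A at about (.447,-.385).

```bash

python3 -m creep '[{"grip":1,"delta_pos":[-0.01,-0.07,0.1],"rotation":[0,0,0]},{"grip":1,"delta_pos":[-0.01,-0.07,0.2],"rotation":[0,0,0]},{"grip":1,"delta_pos":[-0.01,-0.07,0.24],"rotation":[0,0,0]},{"grip":1,"delta_pos":[-0.01,-0.07,0.24],"rotation":[0,0,0]},{"grip":1,"delta_pos":[-0.01,-0.07,0.24],"rotation":[0,0,0]}]'
python3 -m creep '[{"grip":0.3,"delta_pos":[0,0,0],"rotation":[0,0,0]},{"grip":0.3,"delta_pos":[0,0,0],"rotation":[0,0,0]},{"grip":0.3,"delta_pos":[0,0,0],"rotation":[0,0,0]},{"grip":0.3,"delta_pos":[0,0,-0.3],"rotation":[0,0,0]},{"grip":0.3,"delta_pos":[0,0,-0.75],"rotation":[0,0,0]}]'
python3 -m creep '[{"grip":0,"delta_pos":[-0.4,0.3,0],"rotation":[0,0,0]},{"grip":0,"delta_pos":[-0.6,0.7,0],"rotation":[0,0,0]},{"grip":0,"delta_pos":[-0.6,1,0],"rotation":[0,0,0]}]'
python3 -m creep '[{"grip":0,"delta_pos":[0,0.5,0],"rotation":[0,0,0]},{"grip":0,"delta_pos":[0,1,0],"rotation":[0,0,0]}]'
python3 -m creep '[{"grip":0,"delta_pos":[0,0.5,0],"rotation":[0,0,0]},{"grip":0,"delta_pos":[0,1,0],"rotation":[0,0,0]}]'
python3 - <<'E'
from h import *
plan([.447,-.385,.15],12.5)
E
```

```text
clock: 21.2
tool_pos: [0.6074, 0.0499, 0.082]
orientation: [180.0, -0.0, -6.3]
force: [0.1, 0.6, -0.6]
opening: 0.0518
gripper_force: 30.0
clock: 21.7
tool_pos: [0.6056, 0.0494, 0.1551]
orientation: [179.9, 0.3, -6.4]
force: [1.2, -0.6, 1.0]
opening: 0.0614
gripper_force: 0.0
clock: 22.0
tool_pos: [0.534, -0.0437, 0.1577]
orientation: [-180.0, -0.0, -6.3]
force: [1.0, 0.3, -0.5]
opening: 0.0801
gripper_force: 0.0
clock: 22.2
tool_pos: [0.5254, -0.1432, 0.1577]
orientation: [-180.0, -0.1, -6.2]
force: [0.2, 0.2, 0.3]
opening: 0.0869
gripper_force: 0.0
clock: 22.4
tool_pos: [0.5143, -0.2434, 0.1574]
orientation: [180.0, -0.0, -6.3]
force: [1.4, 0.4, 0.3]
opening: 0.0871
gripper_force: 0.0
at [ 0.5143 -0.2434  0.1574] [180.   -0.   -6.3] open 0.0871 F [1.4 0.4 0.3] t 22.4
shift [-0.513  1.482  0.074] rot [ 0.    -0.001 -0.209]
```

```bash

python3 -m creep '[{"grip":0,"delta_pos":[-0.3,0.4,0],"rotation":[0,0,-0.08]},{"grip":0,"delta_pos":[-0.5,0.7,0],"rotation":[0,0,-0.16]},{"grip":0,"delta_pos":[-0.5,0.8,0],"rotation":[0,0,-0.21]},{"grip":0,"delta_pos":[-0.5,0.8,0],"rotation":[0,0,-0.21]}]'
python3 - <<'E'
from h import *
from plant import ctrl
import pickle
s=ctrl.snapshot("wrist");cv2.imwrite("pics/w4.png",s["color"][:,:,::-1])
pickle.dump((s["intrinsics"],s["distortion"],s["R"],s["t"]),open("w4.pkl","wb"))
import seg; seg.slices("w4",.033)
s=ctrl.snapshot("scene");cv2.imwrite("pics/s3.png",s["color"][:,:,::-1])
pickle.dump(tuple(s[k] for k in("intrinsics","distortion","R","t")),open("s3.pkl","wb"))
seg.slices("s3",.033)
plan([.447,-.385,.085],12.5)
E
```

```text
clock: 22.8
tool_pos: [0.4553, -0.317, 0.1572]
orientation: [180.0, -0.0, 12.5]
force: [-0.4, 0.3, -0.2]
opening: 0.0869
gripper_force: 0.0
px [371. 235.] ctr [ 460.2 -383.7] size [np.float64(36.6), np.float64(41.6)] yaw -78.5
px [390. 371.] ctr [895.3 191.3] size [np.float64(66.1), np.float64(156.3)] yaw -0.2
px [526. 158.] ctr [329.4 855.2] size [np.float64(177.0), np.float64(534.8)] yaw -55.3
px [95. 59.] ctr [-411.1 -497.9] size [np.float64(543.0), np.float64(612.2)] yaw 80.3
px [431.  46.] ctr [-384.8  742.6] size [np.float64(661.6), np.float64(830.1)] yaw 73.7
px [56. 12.] ctr [-887.7 -702.8] size [np.float64(210.1), np.float64(626.4)] yaw 72.4
at [ 0.4562 -0.3156  0.1571] [180.   -0.   12.4] open 0.0876 F [0.6 0.7 0.9] t 22.9
shift [-0.239  0.658  0.721] rot [ 0.    -0.    -0.001]
```

```bash

python3 -m creep '[{"grip":0,"delta_pos":[-0.24,0.65,0],"rotation":[0,0,0]},{"grip":0,"delta_pos":[-0.24,0.65,0.3],"rotation":[0,0,0]},{"grip":0,"delta_pos":[-0.24,0.65,0.6],"rotation":[0,0,0]},{"grip":0,"delta_pos":[-0.24,0.65,0.9],"rotation":[0,0,0]},{"grip":0,"delta_pos":[-0.24,0.65,1],"rotation":[0,0,0]}]'
python3 -m creep '[{"grip":0,"delta_pos":[0,0,0.08],"rotation":[0,0,0]},{"grip":0,"delta_pos":[0,0,0.12],"rotation":[0,0,0]},{"grip":0,"delta_pos":[0,0,0.12],"rotation":[0,0,0]},{"grip":1,"delta_pos":[0,0,0.12],"rotation":[0,0,0]},{"grip":1,"delta_pos":[0,0,0.12],"rotation":[0,0,0]}]'
python3 -m creep '[{"grip":1,"delta_pos":[0,0,0],"rotation":[0,0,0]},{"grip":1,"delta_pos":[0,0,0],"rotation":[0,0,0]},{"grip":1,"delta_pos":[0,0,0],"rotation":[0,0,0]},{"grip":1,"delta_pos":[0,0,0],"rotation":[0,0,0]}]'
python3 -m creep '[{"grip":1,"delta_pos":[0,0,-0.4],"rotation":[0,0,0]},{"grip":1,"delta_pos":[0.3,0,-0.8],"rotation":[0,0,0.07]},{"grip":1,"delta_pos":[0.7,-0.3,-1],"rotation":[0,0,0.15]},{"grip":1,"delta_pos":[1,-0.6,-1],"rotation":[0,0,0.21]},{"grip":1,"delta_pos":[1,-0.9,-1],"rotation":[0,0,0.21]}]'
python3 - <<'E'
from h import *
plan([.5245,.059,.145],-6.5)
E
```

```text
clock: 23.4
tool_pos: [0.4458, -0.3827, 0.054]
orientation: [-179.8, 0.2, 12.5]
force: [-0.9, 0.2, -0.2]
opening: 0.0879
gripper_force: 0.0
clock: 23.9
tool_pos: [0.4475, -0.3844, 0.046]
orientation: [179.9, -0.1, 12.6]
force: [0.3, -0.7, -0.2]
opening: 0.0769
gripper_force: 0.0
clock: 24.3
tool_pos: [0.4469, -0.3843, 0.0452]
orientation: [180.0, -0.0, 12.6]
force: [0.1, -0.4, 3.0]
opening: 0.0516
gripper_force: 30.0
clock: 24.8
tool_pos: [0.5284, -0.273, 0.1458]
orientation: [180.0, -0.2, -6.5]
force: [-0.1, 0.0, -0.7]
opening: 0.0512
gripper_force: 30.0
at [ 0.5284 -0.273   0.1458] [180.   -0.2  -6.5] open 0.0512 F [-0.1  0.  -0.7] t 24.8
shift [-0.412 -3.295  0.005] rot [ 0.    -0.002  0.   ]
```

```bash

python3 -m creep '[{"grip":1,"delta_pos":[0,-0.5,0],"rotation":[0,0,0]},{"grip":1,"delta_pos":[0,-1,0],"rotation":[0,0,0]}]'
python3 -m creep '[{"grip":1,"delta_pos":[-0.1,-0.5,0],"rotation":[0,0,0]},{"grip":1,"delta_pos":[-0.1,-1,0],"rotation":[0,0,0]}]'
python3 -m creep '[{"grip":1,"delta_pos":[-0.1,-0.5,0],"rotation":[0,0,0]},{"grip":1,"delta_pos":[-0.2,-0.8,0],"rotation":[0,0,0]}]'
python3 -m creep '[{"grip":1,"delta_pos":[-0.06,-0.4,0.2],"rotation":[0,0,0]},{"grip":1,"delta_pos":[-0.06,-0.4,0.4],"rotation":[0,0,0]},{"grip":1,"delta_pos":[-0.06,-0.4,0.4],"rotation":[0,0,0]},{"grip":1,"delta_pos":[-0.06,-0.4,0.4],"rotation":[0,0,0]}]'
python3 - <<'E'
from h import *
plan([.5245,.059,.082],-6.5)
E
```

```text
clock: 25.0
tool_pos: [0.5356, -0.1738, 0.1448]
orientation: [-180.0, 0.0, -6.4]
force: [1.8, -0.2, -0.6]
opening: 0.0518
gripper_force: 30.0
clock: 25.2
tool_pos: [0.5357, -0.0739, 0.1449]
orientation: [-180.0, 0.0, -6.4]
force: [1.2, 0.1, -0.9]
opening: 0.0514
gripper_force: 30.0
clock: 25.4
tool_pos: [0.5258, 0.0089, 0.145]
orientation: [-180.0, -0.0, -6.3]
force: [0.2, 0.0, -0.1]
opening: 0.0517
gripper_force: 30.0
clock: 25.8
tool_pos: [0.5241, 0.0462, 0.105]
orientation: [180.0, 0.1, -6.3]
force: [-0.2, -0.5, -0.4]
opening: 0.052
gripper_force: 30.0
at [0.5241 0.0462 0.105 ] [ 1.8e+02  1.0e-01 -6.3e+00] open 0.052 F [-0.2 -0.5 -0.4] t 25.8
shift [-0.01  -0.128  0.23 ] rot [0.001 0.001 0.002]
```

Place it, then back up and away to view the whole plate.

```bash

python3 -m creep '[{"grip":1,"delta_pos":[0,-0.12,0],"rotation":[0,0,0]},{"grip":1,"delta_pos":[0,-0.12,0.15],"rotation":[0,0,0]},{"grip":1,"delta_pos":[0,-0.12,0.24],"rotation":[0,0,0]},{"grip":1,"delta_pos":[0,-0.12,0.24],"rotation":[0,0,0]},{"grip":1,"delta_pos":[0,-0.12,0.24],"rotation":[0,0,0]}]'
python3 -m creep '[{"grip":0.3,"delta_pos":[0,0,0],"rotation":[0,0,0]},{"grip":0.3,"delta_pos":[0,0,0],"rotation":[0,0,0]},{"grip":0.3,"delta_pos":[0,0,0],"rotation":[0,0,0]},{"grip":0.3,"delta_pos":[0,0,-0.3],"rotation":[0,0,0]},{"grip":0.3,"delta_pos":[0,0,-0.75],"rotation":[0,0,0]}]'
python3 -m creep '[{"grip":0.5,"delta_pos":[-0.2,0.2,-0.5],"rotation":[0,0,0]},{"grip":1,"delta_pos":[-0.4,0.4,-0.9],"rotation":[0,0,0]},{"grip":1,"delta_pos":[-0.4,0.4,-0.9],"rotation":[0,0,0]},{"grip":1,"delta_pos":[-0.4,0.4,-0.9],"rotation":[0,0,0]}]'
python3 - <<'E'
from h import *
from plant import ctrl
import pickle
plan([.5,0,.25],-6.5)
s=ctrl.snapshot("wrist");cv2.imwrite("pics/w5.png",s["color"][:,:,::-1])
pickle.dump((s["intrinsics"],s["distortion"],s["R"],s["t"]),open("w5.pkl","wb"))
E
```

```text
clock: 26.3
tool_pos: [0.5258, 0.0581, 0.0813]
orientation: [180.0, 0.0, -6.4]
force: [0.1, 0.4, -0.8]
opening: 0.0517
gripper_force: 30.0
clock: 26.8
tool_pos: [0.5239, 0.0577, 0.1546]
orientation: [179.8, 0.3, -6.4]
force: [1.6, 0.9, 1.1]
opening: 0.0612
gripper_force: 0.0
clock: 27.2
tool_pos: [0.4816, 0.0229, 0.2481]
orientation: [-179.9, -0.2, -6.4]
force: [-0.2, 0.3, 0.2]
opening: 0.0351
gripper_force: 0.0
at [0.4816 0.0229 0.2481] [-179.9   -0.2   -6.4] open 0.0351 F [-0.2  0.3  0.2] t 27.2
shift [ 0.209  0.207 -0.019] rot [-0.002 -0.002  0.002]
```

View pics/w5.png

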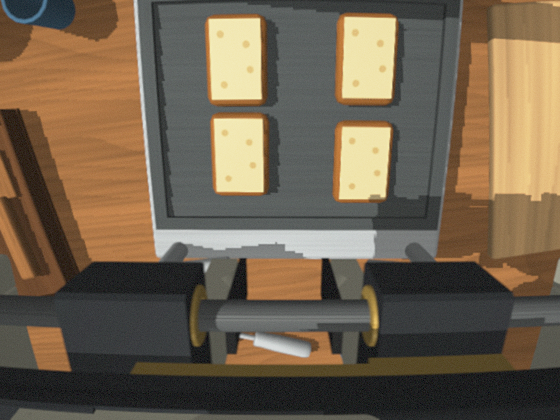

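All four slices lie flat and separate inside the rim, at (235,60), (366,60), (240,155) and (362,162). The lid comes next: go up and over, then pull it shut from behind with closed fingers.

```bash

python3 -m creep '[{"grip":1,"delta_pos":[0,0.05,-0.5],"rotation":[0,0,0]},{"grip":1,"delta_pos":[0,0.05,-0.9],"rotation":[0,0,0]},{"grip":1,"delta_pos":[0,0.05,-0.9],"rotation":[0,0,0]}]'
python3 -m creep '[{"grip":1,"delta_pos":[0,0.0,-0.5],"rotation":[0,0,0]},{"grip":1,"delta_pos":[0,0.0,-0.65],"rotation":[0,0,0]},{"grip":1,"delta_pos":[0,0,-0.65],"rotation":[0,0,0]}]'
python3 - <<'E'
from h import *
plan([.752,-.002,.40],-6.5)
E
```

```text
clock: 27.55
tool_pos: [0.4834, 0.0186, 0.3399]
orientation: [-179.9, -0.3, -6.3]
force: [1.3, 0.5, -0.8]
opening: 0.0067
gripper_force: 0.0
clock: 27.85
tool_pos: [0.4822, 0.0187, 0.4019]
orientation: [-180.0, -0.1, -6.3]
force: [0.2, -0.1, -0.3]
opening: 0.0002
gripper_force: 0.0
at [0.4822 0.0187 0.4019] [-1.8e+02 -1.0e-01 -6.3e+00] open 0.0002 F [ 0.2 -0.1 -0.3] t 27.9
shift [ 2.704 -0.091  0.023] rot [-0.    -0.001  0.002]
```

```bash

for i in 1 2 3; do python3 -m creep '[{"grip":1,"delta_pos":[0.45,-0.03,0],"rotation":[0,0,0]},{"grip":1,"delta_pos":[0.9,-0.03,0],"rotation":[0,0,0]},{"grip":1,"delta_pos":[0.9,-0.03,0],"rotation":[0,0,0]}]'; done
python3 - <<'E'
from h import *
from plant import ctrl
plan([.752,-.002,.31],-6.5)
s=ctrl.snapshot("side")["color"][:,:,::-1];t=ctrl.snapshot("scene")["color"][:,:,::-1]
cv2.imwrite("pics/m1.png",np.hstack([cv2.resize(s[60:280,200:420],(400,400)),cv2.resize(t[130:330,200:400],(400,400))]))
E
```

```text
clock: 28.15
tool_pos: [0.5743, 0.0115, 0.3948]
orientation: [179.8, 0.5, -6.4]
force: [-0.4, 0.5, -1.6]
opening: 0.0004
gripper_force: 0.0
clock: 28.45
tool_pos: [0.6642, 0.0045, 0.3932]
orientation: [179.8, 0.5, -6.4]
force: [-0.5, 0.2, -1.9]
opening: 0.0003
gripper_force: 0.0
clock: 28.75
tool_pos: [0.754, -0.0025, 0.3911]
orientation: [179.8, 0.7, -6.4]
force: [-0.7, 0.1, -2.6]
opening: 0.0001
gripper_force: 0.0
at [ 0.754  -0.0025  0.3911] [179.8   0.7  -6.4] open 0.0001 F [-0.7  0.1 -2.6] t 28.8
shift [-0.011 -0.005  0.811] rot [0.002 0.007 0.001]
```

View pics/m1.png

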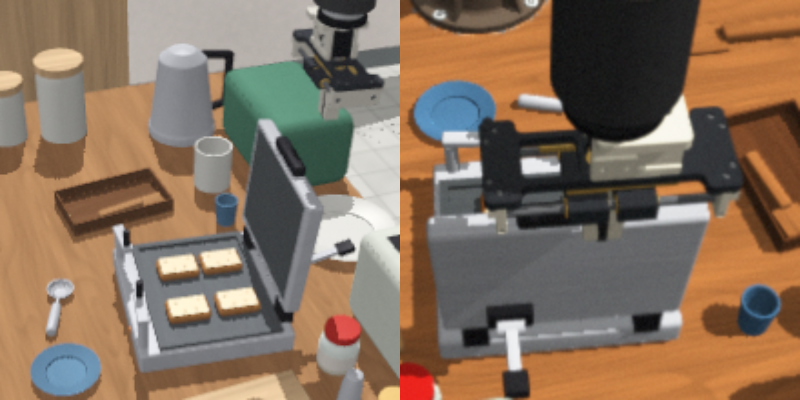

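The slices still lie on the plate, the scraper is in the tray, and the fingers are behind and above the lid edge. Next I lower them and pull forward.

```bash

python3 -m creep '[{"grip":1,"delta_pos":[0,0,0.4],"rotation":[0,0,0]},{"grip":1,"delta_pos":[0,0,0.8],"rotation":[0,0,0]},{"grip":1,"delta_pos":[0,0,0.8],"rotation":[0,0,0]},{"grip":1,"delta_pos":[0,0,0.8],"rotation":[0,0,0]}]'
python3 -m creep '[{"grip":1,"delta_pos":[-0.2,0,0],"rotation":[0,0,0]},{"grip":1,"delta_pos":[-0.35,0,0],"rotation":[0,0,0]},{"grip":1,"delta_pos":[-0.5,0,0],"rotation":[0,0,0]},{"grip":1,"delta_pos":[-0.6,0,0],"rotation":[0,0,0]}]'
python3 - <<'E'
from h import *
plan([.752,-.002,.31],-6.5)
E
```

```text
clock: 29.25
tool_pos: [0.7497, -0.0028, 0.3221]
orientation: [179.9, 0.0, -6.3]
force: [0.0, -0.2, 1.5]
opening: 0.0002
gripper_force: 0.0
clock: 29.65
tool_pos: [0.6921, 0.0039, 0.3263]
orientation: [-179.9, -0.5, -6.3]
force: [5.5, -0.9, 4.3]
opening: 0.0005
gripper_force: 2.6
at [0.6921 0.0039 0.3263] [-179.9   -0.5   -6.3] open 0.0005 F [ 5.5 -0.9  4.3] t 29.6
shift [ 0.6   -0.007  0.168] rot [-0.001 -0.006  0.002]
```

```bash

python3 -m creep '[{"grip":1,"delta_pos":[-0.25,0,0.08],"rotation":[0,0,0]},{"grip":1,"delta_pos":[-0.5,0,0.16],"rotation":[0,0,0]},{"grip":1,"delta_pos":[-0.75,0,0.23],"rotation":[0,0,0]},{"grip":1,"delta_pos":[-1,0,0.3],"rotation":[0,0,0]}]'
python3 - <<'E'
from h import *
plan([.752,-.002,.31],-6.5)
E
python3 -m creep '[{"grip":1,"delta_pos":[-0.25,0,0.15],"rotation":[0,0,0]},{"grip":1,"delta_pos":[-0.5,0,0.32],"rotation":[0,0,0]},{"grip":1,"delta_pos":[-0.7,0,0.52],"rotation":[0,0,0]},{"grip":1,"delta_pos":[-0.88,0,0.74],"rotation":[0,0,0]}]'
```

```text
clock: 30.05
tool_pos: [0.5922, 0.0152, 0.2938]
orientation: [-179.9, -0.4, -6.3]
force: [4.9, 0.0, -0.4]
opening: 0.0
gripper_force: 2.1
at [0.5922 0.0152 0.2938] [-179.9   -0.4   -6.3] open 0.0 F [ 4.9  0.  -0.4] t 30.1
shift [ 1.609 -0.005 -0.152] rot [-0.001 -0.004  0.002]
clock: 30.45
tool_pos: [0.505, 0.0252, 0.2197]
orientation: [-179.9, -0.4, -6.3]
force: [3.2, -0.3, 1.2]
opening: 0.0002
gripper_force: 1.6
```

```bash

python3 -m creep '[{"grip":1,"delta_pos":[-0.1,0,0.22],"rotation":[0,0,0]},{"grip":1,"delta_pos":[-0.18,0,0.45],"rotation":[0,0,0]},{"grip":1,"delta_pos":[-0.24,0,0.68],"rotation":[0,0,0]},{"grip":1,"delta_pos":[-0.28,0,0.88],"rotation":[0,0,0]},{"grip":1,"delta_pos":[-0.28,0,0.93],"rotation":[0,0,0]}]'
python3 - <<'E'
from h import *
plan([.472,.03,.121],-6.5)
E
```

```text
clock: 30.95
tool_pos: [0.4755, 0.0278, 0.1241]
orientation: [180.0, 0.0, -6.3]
force: [-1.0, 0.2, 2.1]
opening: 0.0002
gripper_force: 1.1
at [0.4755 0.0278 0.1241] [180.    0.   -6.3] open 0.0002 F [-1.   0.2  2.1] t 30.9
shift [-0.037 -0.018  0.031] rot [0.    0.    0.002]
```

```bash

python3 -m creep '[{"grip":1,"delta_pos":[0,0,0.03],"rotation":[0,0,0]},{"grip":1,"delta_pos":[0,0,0.05],"rotation":[0,0,0]},{"grip":1,"delta_pos":[0,0,0.05],"rotation":[0,0,0]}]'
python3 -m creep '[{"grip":1,"delta_pos":[0,0,0.03],"rotation":[0,0,0]},{"grip":1,"delta_pos":[0,0,0.03],"rotation":[0,0,0]},{"grip":1,"delta_pos":[0,0,0.03],"rotation":[0,0,0]}]'
```

```text
clock: 31.25
tool_pos: [0.4764, 0.0279, 0.1212]
orientation: [-180.0, -0.1, -6.3]
force: [-7.4, 0.9, 14.5]
opening: 0.0005
gripper_force: 7.5
clock: 31.55
tool_pos: [0.4765, 0.0279, 0.1209]
orientation: [-180.0, -0.1, -6.3]
force: [-20.7, 2.4, 46.7]
opening: 0.0005
gripper_force: 23.2
```

The hard stop was felt at tip height 0.099, so the lid is shut. Next I lift off and look.

```bash

python3 -m creep '[{"grip":1,"delta_pos":[0,0,-0.3],"rotation":[0,0,0]},{"grip":1,"delta_pos":[0,0,-0.7],"rotation":[0,0,0]},{"grip":1,"delta_pos":[0,0,-1],"rotation":[0,0,0]},{"grip":1,"delta_pos":[0,0,-1],"rotation":[0,0,0]}]'
python3 -m creep '[{"grip":1,"delta_pos":[-0.3,0,-0.4],"rotation":[0,0,0]},{"grip":1,"delta_pos":[-0.5,0,-0.5],"rotation":[0,0,0]},{"grip":1,"delta_pos":[-0.5,0,-0.5],"rotation":[0,0,0]},{"grip":1,"delta_pos":[-0.5,0,-0.5],"rotation":[0,0,0]}]'
python3 - <<'E'
from h import *
from plant import ctrl
import pickle
im={}
for n in("wrist","side","scene"):
    s=ctrl.snapshot(n);im[n]=s["color"][:,:,::-1];cv2.imwrite(f"pics/{n}6.png",im[n])
    if n=="wrist":pickle.dump(tuple(s[k] for k in("intrinsics","distortion","R","t")),open("w6.pkl","wb"))
plan([.472,.03,.25],-6.5)
cv2.imwrite("pics/m2.png",np.hstack([cv2.resize(im["wrist"][:300],(400,214)),cv2.resize(im["side"][150:270,230:390],(400,300))[:214]]) if 0 else np.vstack([np.hstack([cv2.resize(im["side"][155:275,240:400],(400,300)),cv2.resize(im["scene"][160:310,200:400],(400,300))]),cv2.copyMakeBorder(im["wrist"][:300],0,0,0,240,0)]))
E
```

```text
clock: 31.95
tool_pos: [0.479, 0.0285, 0.2218]
orientation: [-179.8, -0.5, -6.3]
force: [1.2, 0.1, -0.1]
opening: 0.0004
gripper_force: 0.0
clock: 32.35
tool_pos: [0.4264, 0.0334, 0.2668]
orientation: [-179.9, -0.1, -6.3]
force: [-0.6, -0.6, 0.6]
opening: 0.0005
gripper_force: 0.0
at [0.4265 0.0331 0.2655] [180.    0.   -6.3] open 0.0006 F [-0.2  0.4 -0.1] t 32.5
shift [ 0.456 -0.019  0.155] rot [0.    0.    0.002]
```

View pics/m2.png

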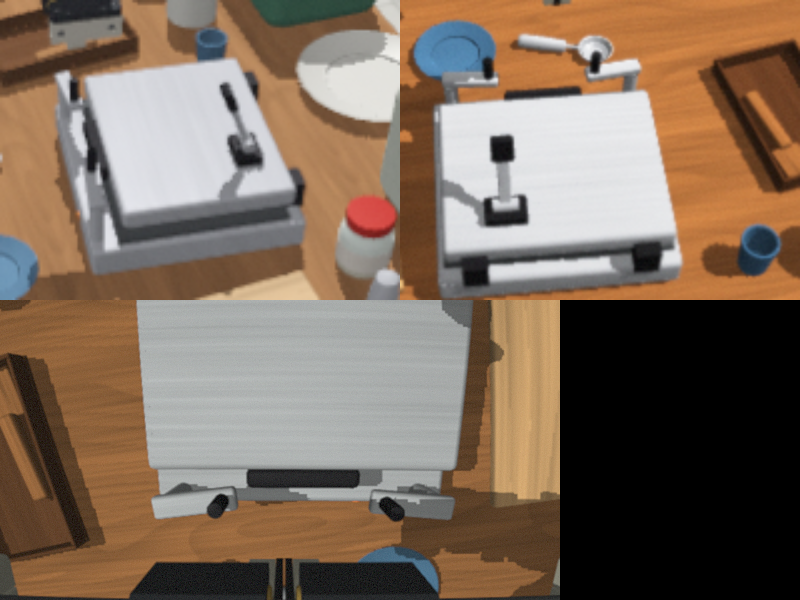

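The lid is shut flat and the slices are inside. The latches lie along the front edge, with peg tops at wrist px (212,212) and (398,215). The scraper is in the tray.

```bash
python3 - <<'E'
from h import *
import pickle
np.set_printoptions(suppress=True,precision=4)
w=pickle.load(open("w6.pkl","rb"))
print("cam",-w[2].T@w[3])
L=ray(w,(213,211),.147)[0];Rr=ray(w,(398,214),.147)[0];print("pegs wrist L R",L,Rr)
# side crop: 160x120->400x300 (2.5), scene: 2.0
print("pegs side",ray("side",[(240+74/2.5,155+83/2.5),(240+91/2.5,155+128/2.5)],.147),"scene",ray("scene",[(200+597/2,160+55/2),(200+488/2,160+60/2)],.147))
print("arm ends at z.115 L outer,inner; R outer,inner",ray(w,[(153,205),(236,195),(453,207),(372,198)],.115))
print("lid front corners z.099",ray(w,[(152,167),(456,169)],.099))
E
```

```text
cam [0.5032 0.0245 0.4038]
pegs wrist L R [0.4378 0.0849 0.147 ] [ 0.4202 -0.0523  0.147 ]
pegs side [[ 0.4376  0.0754  0.147 ]
 [ 0.4327 -0.015   0.147 ]] scene [[0.5451 0.5996 0.147 ]
 [0.5238 0.4505 0.147 ]]
arm ends at z.115 L outer,inner; R outer,inner [[ 0.4405  0.1421  0.115 ]
 [ 0.4411  0.0712  0.115 ]
 [ 0.4108 -0.1093  0.115 ]
 [ 0.4262 -0.0404  0.115 ]]
lid front corners z.099 [[ 0.4703  0.1424  0.099 ]
 [ 0.4399 -0.1189  0.099 ]]
```

```bash
python3 - <<'E'
from h import *
plan([.4125,.0918,.18],-6.5)
E
```

```text
at [0.4265 0.0331 0.2655] [180.    0.   -6.3] open 0.0006 F [-0.2  0.4 -0.1] t 32.5
shift [-0.203 -0.568  0.855] rot [0.    0.    0.002]
```

```bash

python3 -m creep '[{"grip":1,"delta_pos":[-0.2,-0.4,0.1],"rotation":[0,0,0]},{"grip":1,"delta_pos":[-0.2,-0.57,0.4],"rotation":[0,0,0]},{"grip":1,"delta_pos":[-0.2,-0.57,0.75],"rotation":[0,0,0]},{"grip":1,"delta_pos":[-0.2,-0.57,0.75],"rotation":[0,0,0]},{"grip":1,"delta_pos":[-0.2,-0.57,0.75],"rotation":[0,0,0]}]'
python3 - <<'E'
from h import *
plan([.4125,.0918,.146],-6.5)
E
```

```text
clock: 33.0
tool_pos: [0.4129, 0.0917, 0.191]
orientation: [179.9, 0.1, -6.3]
force: [1.3, -0.3, 0.9]
opening: 0.0006
gripper_force: 0.0
at [0.4129 0.0917 0.191 ] [ 1.799e+02  1.000e-01 -6.300e+00] open 0.0006 F [ 1.3 -0.3  0.9] t 33.0
shift [-0.003 -0.002  0.45 ] rot [0.002 0.001 0.002]
```

```bash

python3 -m creep '[{"grip":1,"delta_pos":[-0.02,0,0.2],"rotation":[0,0,0]},{"grip":1,"delta_pos":[-0.02,0,0.45],"rotation":[0,0,0]},{"grip":1,"delta_pos":[-0.02,0,0.45],"rotation":[0,0,0]},{"grip":1,"delta_pos":[-0.02,0,0.45],"rotation":[0,0,0]}]'
python3 -m creep '[{"grip":1,"delta_pos":[0.1,0,0],"rotation":[0,0,0]},{"grip":1,"delta_pos":[0.2,0,0],"rotation":[0,0,0]},{"grip":1,"delta_pos":[0.3,0,0],"rotation":[0,0,0]},{"grip":1,"delta_pos":[0.4,0,0],"rotation":[0,0,0]},{"grip":1,"delta_pos":[0.5,0,0],"rotation":[0,0,0]}]'
python3 - <<'E'
from h import *
from plant import ctrl
cv2.imwrite("pics/sd7.png",ctrl.snapshot("side")["color"][:,:,::-1])
E
python3 -m creep '[{"grip":1,"delta_pos":[0,0,0],"rotation":[0,0,0]}]'
```

```text
clock: 33.4
tool_pos: [0.4116, 0.0924, 0.1474]
orientation: [-180.0, -0.1, -6.3]
force: [0.4, 0.3, 0.4]
opening: 0.0001
gripper_force: 0.0
clock: 33.9
tool_pos: [0.4574, 0.094, 0.1452]
orientation: [-179.2, 0.4, -6.5]
force: [-61.6, 67.9, 29.4]
opening: 0.0028
gripper_force: 38.2
clock: 34.05
tool_pos: [0.4567, 0.0948, 0.1455]
orientation: [-179.2, 0.4, -6.5]
force: [-49.1, 58.7, 21.5]
opening: 0.0012
gripper_force: 31.3
```

```bash

python3 -m creep '[{"grip":1,"delta_pos":[-0.1,0,0],"rotation":[0,0,0]},{"grip":1,"delta_pos":[-0.3,0,0],"rotation":[0,0,0]},{"grip":1,"delta_pos":[-0.5,0,0],"rotation":[0,0,0]},{"grip":1,"delta_pos":[-0.5,0,0],"rotation":[0,0,0]}]'
python3 -m creep '[{"grip":1,"delta_pos":[0,0,-0.3],"rotation":[0,0,0]},{"grip":1,"delta_pos":[0,0,-0.7],"rotation":[0,0,0]},{"grip":1,"delta_pos":[0,0,-1],"rotation":[0,0,0]},{"grip":1,"delta_pos":[0,0,-1],"rotation":[0,0,0]}]'
python3 - <<'E'
from h import *
from plant import ctrl
import pickle
s=ctrl.snapshot("wrist");im=s["color"][:,:,::-1];cv2.imwrite("pics/w7.png",im)
pickle.dump(tuple(s[k] for k in("intrinsics","distortion","R","t")),open("w7.pkl","wb"))
t=cv2.imread("pics/sd7.png")
cv2.imwrite("pics/m3.png",np.hstack([im[60:360,120:520],cv2.resize(t[140:260,230:390],(400,300),interpolation=2)]))
E
```

```text
clock: 34.45
tool_pos: [0.4098, 0.0922, 0.1463]
orientation: [-180.0, -0.0, -6.3]
force: [1.0, -0.4, -0.1]
opening: 0.0006
gripper_force: 0.0
clock: 34.85
tool_pos: [0.4139, 0.0934, 0.2507]
orientation: [-179.7, -0.4, -6.3]
force: [0.2, -0.2, 0.4]
opening: 0.0004
gripper_force: 0.0
```

View pics/m3.png

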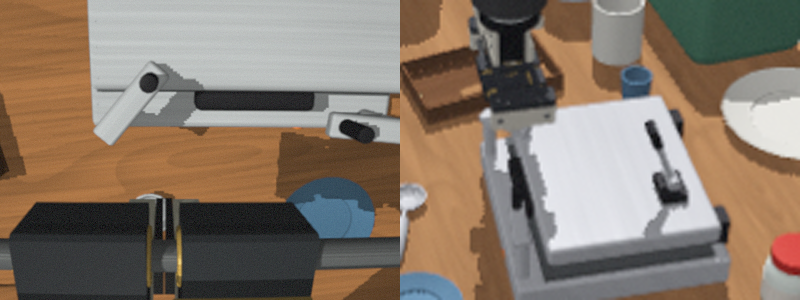

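The left latch has turned to about 50° with its peg at w7 px (268,142). Next I measure it and finish with a sideways push.

```bash
python3 - <<'E'
from h import *
import pickle
w=pickle.load(open("w7.pkl","rb"))
p=ray(w,(268,142),.147)[0]; a=ray(w,[(224,194),(280,129)],.115); r=ray(w,(463,183),.147)[0]
print(p,a,"R",r)
c,s=.9936,-.1132
for q in(p,*a,r): d=q[:2]-A([.556,0]); print("local",(c*d[0]+s*d[1]).round(4),(-s*d[0]+c*d[1]).round(4))
plan([.45,.06,.25],-6.5)
E
```

```text
[0.47261329 0.09737068 0.147     ] [[0.43456479 0.13809714 0.115     ]
 [0.47879686 0.08912305 0.115     ]] R [ 0.43089827 -0.03356661  0.147     ]
local -0.0939 0.0873
local -0.1363 0.1235
local -0.0868 0.0798
local -0.1205 -0.0475
at [0.4128 0.093  0.2484] [-179.8   -0.2   -6.3] open 0.0007 F [-0.3  0.1 -1. ] t 34.9
shift [ 0.407  0.287 -0.016] rot [-0.002 -0.003  0.002]
```

```bash

python3 -m creep '[{"grip":1,"delta_pos":[0.3,0.2,0],"rotation":[0,0,0]},{"grip":1,"delta_pos":[0.69,0.29,0],"rotation":[0,0,0]},{"grip":1,"delta_pos":[0.69,0.29,0.4],"rotation":[0,0,0]},{"grip":1,"delta_pos":[0.69,0.29,0.6],"rotation":[0,0,0]}]'
python3 - <<'E'
from h import *
plan([.4778,.0562,.146],-6.5)
E
```

```text
clock: 35.3
tool_pos: [0.476, 0.0545, 0.1825]
orientation: [179.9, 0.2, -6.5]
force: [-0.4, -0.5, -0.5]
opening: 0.0007
gripper_force: 0.0
at [0.476  0.0545 0.1825] [179.9   0.2  -6.5] open 0.0007 F [-0.4 -0.5 -0.5] t 35.3
shift [ 0.017 -0.019  0.365] rot [0.001 0.002 0.   ]
```

```bash

python3 -m creep '[{"grip":1,"delta_pos":[0,0,0.2],"rotation":[0,0,0]},{"grip":1,"delta_pos":[0,0,0.36],"rotation":[0,0,0]},{"grip":1,"delta_pos":[0,0,0.36],"rotation":[0,0,0]},{"grip":1,"delta_pos":[0,0,0.36],"rotation":[0,0,0]}]'
python3 -m creep '[{"grip":1,"delta_pos":[0,-0.1,0],"rotation":[0,0,0]},{"grip":1,"delta_pos":[0,-0.2,0],"rotation":[0,0,0]},{"grip":1,"delta_pos":[0,-0.3,0],"rotation":[0,0,0]},{"grip":1,"delta_pos":[0,-0.35,0],"rotation":[0,0,0]}]'
```

```text
clock: 35.7
tool_pos: [0.4763, 0.0555, 0.1496]
orientation: [179.9, 0.1, -6.3]
force: [-0.1, 0.1, 0.6]
opening: 0.0003
gripper_force: 0.0
clock: 36.1
tool_pos: [0.4807, 0.0919, 0.1508]
orientation: [-180.0, -0.1, -6.3]
force: [1.4, -2.5, 0.3]
opening: 0.0003
gripper_force: 1.0
```

```bash

python3 -m creep '[{"grip":1,"delta_pos":[0,-0.06,0],"rotation":[0,0,0]},{"grip":1,"delta_pos":[0,-0.1,0],"rotation":[0,0,0]},{"grip":1,"delta_pos":[0,-0.1,0],"rotation":[0,0,0]}]'
python3 -m creep '[{"grip":1,"delta_pos":[0,-0.03,0],"rotation":[0,0,0]},{"grip":1,"delta_pos":[0,-0.03,0],"rotation":[0,0,0]},{"grip":1,"delta_pos":[0,-0.03,0],"rotation":[0,0,0]}]'
```

```text
clock: 36.4
tool_pos: [0.481, 0.1013, 0.15]
orientation: [-180.0, 0.0, -6.3]
force: [0.1, -0.1, 0.1]
opening: 0.0002
gripper_force: 0.0
clock: 36.7
tool_pos: [0.4812, 0.1036, 0.1499]
orientation: [-180.0, 0.0, -6.3]
force: [0.0, 0.7, -0.4]
opening: 0.0005
gripper_force: 0.0
```

```bash

for i in 1 2 3; do python3 -m creep '[{"grip":1,"delta_pos":[0,-0.03,0],"rotation":[0,0,0]},{"grip":1,"delta_pos":[0,-0.03,0],"rotation":[0,0,0]},{"grip":1,"delta_pos":[0,-0.03,0],"rotation":[0,0,0]}]' | grep -E "pos|force"; done
python3 - <<'E'
from h import *
from plant import ctrl
import pickle
cv2.imwrite("pics/sd8.png",ctrl.snapshot("side")["color"][:,:,::-1])
E
```

```text
tool_pos: [0.4817, 0.1066, 0.1499]
force: [-0.5, -0.2, 0.0]
gripper_force: 0.1
tool_pos: [0.4816, 0.1076, 0.15]
force: [2.8, -11.0, 1.6]
gripper_force: 5.0
tool_pos: [0.4816, 0.1083, 0.15]
force: [5.2, -21.1, 3.7]
gripper_force: 10.5
```

The latch is at its stop, with force rising from 11 to 21 N over 0.7 mm. Next I back off and do the right latch.

```bash

python3 -m creep '[{"grip":1,"delta_pos":[0,0.15,0],"rotation":[0,0,0]},{"grip":1,"delta_pos":[0,0.15,-0.4],"rotation":[0,0,0]},{"grip":1,"delta_pos":[0,0.2,-0.8],"rotation":[0,0,0]}]'
python3 -m creep '[{"grip":1,"delta_pos":[-0.4,0.4,0],"rotation":[0,0,0]},{"grip":1,"delta_pos":[-0.7,0.8,0],"rotation":[0,0,0]},{"grip":1,"delta_pos":[-0.7,0.9,0],"rotation":[0,0,0]},{"grip":1,"delta_pos":[-0.7,0.9,0],"rotation":[0,0,0]}]'
python3 - <<'E'
from h import *
from plant import ctrl
import pickle
s=ctrl.snapshot("wrist");im=s["color"][:,:,::-1];cv2.imwrite("pics/w8.png",im)
pickle.dump(tuple(s[k] for k in("intrinsics","distortion","R","t")),open("w8.pkl","wb"))
plan([.4003,-.0416,.16],-6.5)
E
```

```text
clock: 37.95
tool_pos: [0.4794, 0.0921, 0.2301]
orientation: [179.9, 0.1, -6.3]
force: [0.6, 0.7, 0.4]
opening: 0.0007
gripper_force: 0.0
clock: 38.35
tool_pos: [0.3995, 0.0096, 0.2305]
orientation: [-179.9, -0.1, -6.4]
force: [0.9, 0.3, -0.2]
opening: 0.0004
gripper_force: 0.0
at [0.4006 0.0105 0.2305] [-1.799e+02 -1.000e-01 -6.400e+00] open 0.0003 F [ 0.3  0.4 -0. ] t 38.4
shift [0.054 0.519 0.705] rot [-0.001 -0.001  0.001]
```

View pics/w8.png

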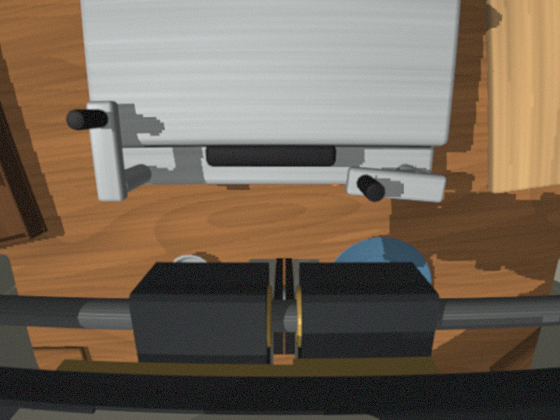

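The left latch points straight in, with its peg at (87,119). The right peg top is at (376,191).

```bash

python3 -c "
from h import *
import pickle
w=pickle.load(open('w8.pkl','rb'));print(ray(w,[(376,191),(80,120)],.147))"
python3 -m creep '[{"grip":1,"delta_pos":[0.03,0.4,0],"rotation":[0,0,0]},{"grip":1,"delta_pos":[0.03,0.52,0.2],"rotation":[0,0,0]},{"grip":1,"delta_pos":[0.03,0.52,0.5],"rotation":[0,0,0]},{"grip":1,"delta_pos":[0.03,0.52,0.75],"rotation":[0,0,0]},{"grip":1,"delta_pos":[0.03,0.52,0.75],"rotation":[0,0,0]}]'
python3 - <<'E'
from h import *
plan([.4003,-.0416,.147],-6.5)
E
```

```text
[[ 0.42152052 -0.05160985  0.147     ]
 [ 0.48672337  0.12513566  0.147     ]]
clock: 38.9
tool_pos: [0.3965, -0.0413, 0.1522]
orientation: [179.9, 0.3, -6.4]
force: [0.3, -0.4, 0.8]
opening: 0.0005
gripper_force: 0.0
at [ 0.3965 -0.0413  0.1522] [179.9   0.3  -6.4] open 0.0005 F [ 0.3 -0.4  0.8] t 38.9
shift [ 0.038 -0.001  0.052] rot [0.001 0.004 0.001]
```

```bash

python3 -m creep '[{"grip":1,"delta_pos":[0.1,0,0.03],"rotation":[0,0,0]},{"grip":1,"delta_pos":[0.2,0.02,0.03],"rotation":[0,0,0]},{"grip":1,"delta_pos":[0.28,0.06,0.03],"rotation":[0,0,0]},{"grip":1,"delta_pos":[0.35,0.1,0.03],"rotation":[0,0,0]}]'
python3 -m creep '[{"grip":1,"delta_pos":[0.05,0.04,0],"rotation":[0,0,0]},{"grip":1,"delta_pos":[0.1,0.08,0],"rotation":[0,0,0]}]'
```

```text
clock: 39.3
tool_pos: [0.4331, -0.055, 0.1527]
orientation: [-180.0, -0.1, -6.3]
force: [-1.4, -0.0, 0.5]
opening: 0.0004
gripper_force: 0.8
clock: 39.5
tool_pos: [0.4406, -0.0647, 0.1522]
orientation: [180.0, 0.0, -6.4]
force: [-4.2, -1.3, 3.9]
opening: 0.0001
gripper_force: 2.4
```

```bash

python3 -m creep '[{"grip":1,"delta_pos":[-0.15,0,0],"rotation":[0,0,0]},{"grip":1,"delta_pos":[-0.15,-0.25,0],"rotation":[0,0,0]},{"grip":1,"delta_pos":[-0.1,-0.25,0],"rotation":[0,0,0]},{"grip":1,"delta_pos":[0.22,-0.25,0],"rotation":[0,0,0]},{"grip":1,"delta_pos":[0.22,-0.25,0],"rotation":[0,0,0]}]'
python3 -m creep '[{"grip":1,"delta_pos":[0,0.1,0],"rotation":[0,0,0]},{"grip":1,"delta_pos":[0,0.2,0],"rotation":[0,0,0]},{"grip":1,"delta_pos":[0,0.3,0],"rotation":[0,0,0]},{"grip":1,"delta_pos":[0,0.36,0],"rotation":[0,0,0]}]'
python3 -m creep '[{"grip":1,"delta_pos":[0,0.04,0],"rotation":[0,0,0]},{"grip":1,"delta_pos":[0,0.04,0],"rotation":[0,0,0]},{"grip":1,"delta_pos":[0,0.04,0],"rotation":[0,0,0]}]'
```

```text
clock: 40.0
tool_pos: [0.468, -0.0413, 0.1525]
orientation: [-180.0, -0.2, -6.3]
force: [0.3, -0.3, -0.8]
opening: 0.0005
gripper_force: 0.0
clock: 40.4
tool_pos: [0.461, -0.0783, 0.1523]
orientation: [-180.0, -0.1, -6.4]
force: [1.9, 1.4, 1.1]
opening: 0.0011
gripper_force: 0.8
clock: 40.7
tool_pos: [0.4602, -0.0816, 0.1518]
orientation: [180.0, 0.1, -6.4]
force: [0.9, -0.3, 0.3]
opening: 0.0001
gripper_force: 0.0
```

```bash

for i in 1 2 3; do python3 -m creep '[{"grip":1,"delta_pos":[0,0.03,0],"rotation":[0,0,0]},{"grip":1,"delta_pos":[0,0.03,0],"rotation":[0,0,0]},{"grip":1,"delta_pos":[0,0.03,0],"rotation":[0,0,0]}]' | grep -E "pos|force"; done
```

```text
tool_pos: [0.4604, -0.0834, 0.1518]
force: [-1.1, 5.7, 1.6]
gripper_force: 2.9
tool_pos: [0.4604, -0.0844, 0.1517]
force: [-3.1, 19.7, 4.0]
gripper_force: 9.8
tool_pos: [0.4605, -0.0852, 0.1517]
force: [-5.3, 34.8, 4.4]
gripper_force: 16.8
```

The right latch is at its stop too. Next I retreat, then go up and over to behind the lever.

```bash

python3 -m creep '[{"grip":1,"delta_pos":[0,-0.15,0],"rotation":[0,0,0]},{"grip":1,"delta_pos":[0,-0.15,-0.4],"rotation":[0,0,0]},{"grip":1,"delta_pos":[0,-0.15,-0.8],"rotation":[0,0,0]},{"grip":1,"delta_pos":[0,-0.15,-1],"rotation":[0,0,0]},{"grip":1,"delta_pos":[0,-0.15,-1],"rotation":[0,0,0]}]'
python3 -m creep '[{"grip":1,"delta_pos":[0,0,-0.1],"rotation":[0,0,0]},{"grip":1,"delta_pos":[0,0,-0.1],"rotation":[0,0,0]}]'
python3 - <<'E'
from h import *
from plant import ctrl
import pickle
plan([.6366,-.0696,.26],-6.5)
s=ctrl.snapshot("wrist");im=s["color"][:,:,::-1];cv2.imwrite("pics/w9.png",im)
pickle.dump(tuple(s[k] for k in("intrinsics","distortion","R","t")),open("w9.pkl","wb"))
E
```

```text
clock: 42.1
tool_pos: [0.463, -0.0751, 0.2552]
orientation: [-179.9, -0.3, -6.3]
force: [-0.0, -0.2, -0.8]
opening: 0.0002
gripper_force: 0.0
clock: 42.3
tool_pos: [0.4616, -0.0754, 0.2625]
orientation: [180.0, -0.0, -6.3]
force: [0.9, -0.1, 1.0]
opening: 0.0005
gripper_force: 0.0
at [ 0.4616 -0.0754  0.2625] [180.   -0.   -6.3] open 0.0005 F [ 0.9 -0.1  1. ] t 42.3
shift [ 1.733 -0.25   0.025] rot [ 0.    -0.     0.002]
```

View pics/w9.png

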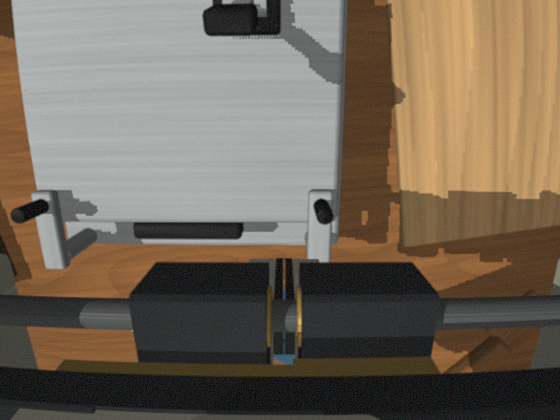

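Both latches point straight in, at (50,230) and (320,225). The lever pad is at (230,20).

```bash

python3 -c "
from h import *
import pickle
w=pickle.load(open('w9.pkl','rb'));print(ray(w,[(207,20),(256,20)],.19))
c,s=.9936,-.1132
for q in ray(w,[(207,20),(256,20)],.19): d=q[:2]-A([.556,0]); print('local',c*d[0]+s*d[1],-s*d[0]+c*d[1])"
python3 -m creep '[{"grip":1,"delta_pos":[0.4,-0.12,0],"rotation":[0,0,0]},{"grip":1,"delta_pos":[0.85,-0.12,0],"rotation":[0,0,0]},{"grip":1,"delta_pos":[0.85,-0.12,0],"rotation":[0,0,0]}]'
python3 -m creep '[{"grip":1,"delta_pos":[0.4,-0.12,0],"rotation":[0,0,0]},{"grip":1,"delta_pos":[0.88,-0.12,0],"rotation":[0,0,0]},{"grip":1,"delta_pos":[0.88,-0.12,0],"rotation":[0,0,0]}]'
python3 - <<'E'
from h import *
plan([.6366,-.0696,.195],-6.5)
E
```

```text
[[ 0.59057562 -0.04881765  0.19      ]
 [ 0.58728525 -0.07495634  0.19      ]]
local 0.039880489595774206 -0.04459125682716371
local 0.039570084396350985 -0.0709351256558928
clock: 42.65
tool_pos: [0.5507, -0.0729, 0.2592]
orientation: [179.9, 0.2, -6.3]
force: [-1.4, -0.1, -1.7]
opening: 0.0005
gripper_force: 0.0
clock: 42.95
tool_pos: [0.6395, -0.0708, 0.2577]
orientation: [179.9, 0.3, -6.3]
force: [-1.7, -0.1, -1.4]
opening: 0.0006
gripper_force: 0.0
at [ 0.6395 -0.0708  0.2577] [179.9   0.3  -6.3] open 0.0006 F [-1.7 -0.1 -1.4] t 43.0
shift [-0.027 -0.01   0.627] rot [0.001 0.003 0.002]
```

```bash

python3 -m creep '[{"grip":1,"delta_pos":[0.02,-0.02,0.3],"rotation":[0,0,0]},{"grip":1,"delta_pos":[0.02,-0.02,0.6],"rotation":[0,0,0]},{"grip":1,"delta_pos":[0.02,-0.02,0.6],"rotation":[0,0,0]},{"grip":1,"delta_pos":[0.02,-0.02,0.6],"rotation":[0,0,0]}]'
python3 -m creep '[{"grip":1,"delta_pos":[-0.15,0,0],"rotation":[0,0,0]},{"grip":1,"delta_pos":[-0.3,0,0],"rotation":[0,0,0]},{"grip":1,"delta_pos":[-0.45,0,0],"rotation":[0,0,0]},{"grip":1,"delta_pos":[-0.58,0,0.03],"rotation":[0,0,0]},{"grip":1,"delta_pos":[-0.58,0,0.03],"rotation":[0,0,0]}]'
python3 - <<'E'
from h import *
plan([.58,-.0629,.183],-6.5)
E
```

```text
clock: 43.35
tool_pos: [0.6379, -0.0691, 0.2017]
orientation: [179.9, 0.1, -6.3]
force: [-0.1, -0.6, 1.6]
opening: 0.0005
gripper_force: 0.0
clock: 43.85
tool_pos: [0.5804, -0.0623, 0.2013]
orientation: [-180.0, -0.2, -6.3]
force: [-0.1, -0.1, 0.3]
opening: 0.0003
gripper_force: 0.0
at [ 0.5804 -0.0623  0.2013] [-180.    -0.2   -6.3] open 0.0003 F [-0.1 -0.1  0.3] t 43.9
shift [-0.004  0.007  0.183] rot [-0.001 -0.002  0.002]
```

```bash

python3 -m creep '[{"grip":1,"delta_pos":[-0.09,0,0.1],"rotation":[0,0,0]},{"grip":1,"delta_pos":[-0.18,0,0.2],"rotation":[0,0,0]},{"grip":1,"delta_pos":[-0.25,0,0.3],"rotation":[0,0,0]},{"grip":1,"delta_pos":[-0.3,0,0.4],"rotation":[0,0,0]},{"grip":1,"delta_pos":[-0.33,0,0.48],"rotation":[0,0,0]}]'
python3 -m creep '[{"grip":1,"delta_pos":[0,0,0.03],"rotation":[0,0,0]},{"grip":1,"delta_pos":[0,0,0.04],"rotation":[0,0,0]},{"grip":1,"delta_pos":[0,0,0.04],"rotation":[0,0,0]}]'
```

```text
clock: 44.35
tool_pos: [0.5479, -0.0587, 0.1507]
orientation: [-180.0, -0.0, -6.3]
force: [0.1, -0.4, 0.5]
opening: 0.0007
gripper_force: 0.5
clock: 44.65
tool_pos: [0.5471, -0.0588, 0.1474]
orientation: [180.0, 0.1, -6.3]
force: [-5.7, 2.5, 9.2]
opening: 0.0002
gripper_force: 4.4
```

```bash

python3 -m creep '[{"grip":1,"delta_pos":[0,0,0.02],"rotation":[0,0,0]},{"grip":1,"delta_pos":[0,0,0.02],"rotation":[0,0,0]},{"grip":1,"delta_pos":[0,0,0.02],"rotation":[0,0,0]}]'
python3 -m creep '[{"grip":1,"delta_pos":[0,0,-0.3],"rotation":[0,0,0]},{"grip":1,"delta_pos":[0,0,-0.7],"rotation":[0,0,0]},{"grip":1,"delta_pos":[0,0,-1],"rotation":[0,0,0]},{"grip":1,"delta_pos":[0,0,-1],"rotation":[0,0,0]}]'
python3 -m creep '[{"grip":1,"delta_pos":[-0.5,-0.2,-0.5],"rotation":[0,0,0]},{"grip":1,"delta_pos":[-0.9,-0.3,-0.5],"rotation":[0,0,0]},{"grip":1,"delta_pos":[-0.9,-0.3,-0.5],"rotation":[0,0,0]},{"grip":1,"delta_pos":[-0.9,-0.3,-0.5],"rotation":[0,0,0]}]'
python3 - <<'E'
from h import *
from plant import ctrl
import pickle
np.set_printoptions(suppress=True,precision=3)
s=ctrl.snapshot("wrist");im=s["color"];cv2.imwrite("pics/w10.png",im[:,:,::-1]); w=tuple(s[k] for k in("intrinsics","distortion","R","t"))
# rectify onto the press frame at z=.12 and list dark blobs on the lid
d=im.max(2)<55; d[245:]=0
n,l,st,c=cv2.connectedComponentsWithStats(d.astype(np.uint8))
for i in range(1,n):
    if st[i,4]>60: q=ray(w,c[i],.125)[0][:2]-A([.556,0]); print("px",c[i],"box",st[i],"local",.9936*q[0]-.1132*q[1],.1132*q[0]+.9936*q[1])
s=ctrl.snapshot("side")["color"];d=(s.max(2)<60);d[:150]=0;d[270:]=0;d[:,:240]=0;d[:,390:]=0
n,l,st,c=cv2.connectedComponentsWithStats(d.astype(np.uint8))
for i in range(1,n):
    if st[i,4]>12: print("side",c[i],st[i])
P=lambda x,y,z:W([.556,0,-.1134],[(x,y,z)])[0]
print("expect pad side",proj("side",[P(-.010,-.06,.119),P(.026,-.06,.19)]),"pegs",proj("side",[P(-.081,.12,.135),P(-.081,-.118,.135)]))
E
```

```text
clock: 44.95
tool_pos: [0.5472, -0.0589, 0.1469]
orientation: [180.0, 0.1, -6.3]
force: [-10.6, 3.5, 21.0]
opening: 0.0
gripper_force: 10.6
clock: 45.35
tool_pos: [0.5503, -0.0587, 0.2497]
orientation: [-179.9, -0.4, -6.3]
force: [0.2, -0.0, 0.3]
opening: 0.0004
gripper_force: 0.0
clock: 45.75
tool_pos: [0.4608, -0.0185, 0.2958]
orientation: [-179.9, -0.1, -6.2]
force: [1.0, 0.1, 0.1]
opening: 0.0004
gripper_force: 0.0
px [14.079  5.375] box [  0   0  30  14 315] local 0.07504671870509824 0.1941571040961159
px [46.824  7.247] box [ 31   0  30  19 381] local 0.07099719353484021 0.1643025421353306
px [298.177  19.121] box [290   0  21  34 519] local 0.05559109800431087 -0.0403146550912196
px [341.212  19.918] box [330   0  20  35 439] local 0.05543679978448367 -0.07426151232863273
px [318.726 106.638] box [ 304   89   31   36 1040] local -0.011651996085547657 -0.058060951792162835
px [ 28.894 170.651] box [   0   96   65  149 2421] local -0.0639253614476197 0.20071232053619611
px [ 12.514 170.019] box [  3 150  21  42 107] local -0.06308967400657309 0.21716737466535324
px [113.463 192.259] box [100 183  28  20 324] local -0.08424811909659939 0.122615853282403
px [384.986 193.243] box [374 184  23  20 296] local -0.084602079339809 -0.11872245206671256
px [252.642 212.448] box [ 203  206  100   14 1378] local -0.1026307908436561 -0.0018155730660261906
side [288.48  155.656] [272 150  35  14 346]
side [279.692 179.154] [278 176   5   8  26]
side [277.904 218.596] [273 204  10  24  52]
side [338.356 218.   ] [333 215  12   6  45]
side [313.733 216.467] [310 216   9   2  15]
side [294.737 228.105] [294 225   3   8  19]
side [359.238 232.857] [357 229   5   8  21]
expect pad side [[314.104 214.924]
 [326.765 195.451]] pegs [[280.2   178.535]
 [295.439 227.08 ]]
```

```bash
python3 - <<'E'
from plant import ctrl
import cv2,numpy as np
t=ctrl.snapshot("scene")["color"][:,:,::-1]; a=cv2.imread("pics/scene6.png").astype(int)
d=abs(t.astype(int)-a).max(2); print("tray diff",d[180:255,355:435].mean(),"bystanders",d[255:305,365:470].mean(),d[310:370,100:225].mean())
print(ctrl.get_obs()["clock"])
if d[180:255,355:435].mean()<6: print(ctrl.close_job())
E
```

```text
tray diff 3.530666666666667 bystanders 3.259238095238095 3.0328
45.9
the job is handed in; nothing more can be done
None
```

The job is handed in at 45.9 s: scraper in the tray, four slices flat on the lower plate, lid shut, both latches turned to their stops, lever down flat, and no bystander appears to have moved. The run's own verdict was not shown; one push on the left latch wedged a peg between the fingertips at about 96 N on the wrist, under the 120 N limit.

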